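Load the drying plate with printed end caps

TASK

Press the button of the drying plate fully down and let it up to end the old cycle; then lift the steel canister off the plate by its handle and stand it on the middle of the cork mat. Next move every black end cap from the turntable onto the cleared plate, each resting directly on the plate, whichever way up, and leave the round spacer on the turntable. When all are loaded, press the button fully down and let it up once more to start the new cycle; leave everything in place and the other things on the bench undisturbed.

Things in the scene. Friction and masses are not known exactly. Their poses are not given: they have to be found in the camera images.
- plate: flat drying plate fixed to the bench: an aluminium printer bed in a gold-foil case, 220 (x) x 200 (y), top face 22 high. Origin: centre of its underside. A black control nose of the same height, 56 x 100, joins its -x edge (towards the robot) and carries the start button; the nose is not part of the drying plate.
- start_button (a joint): travel of the start button in m: 0 released, 0.006 fully down; springy, about 5 N when fully down
- start_button_top (a point): centre of the top face of the start button, a white round push button of diameter 30 in a grey housing, on the control nose; it is pressed straight down and comes up by itself
- turntable: turntable fixed to the bench. Origin: on its axis at bench level. Its grey round platter, diameter 260, top face 35 high, is unpowered and spins very freely about the vertical axis when anything on it is touched; it carries the end caps and the spacer
- mat: square cork mat fixed to the bench, 160 x 160 x 6; origin: centre of its underside
- canister: closed steel canister, diameter 84, lid top at 72, with a stiff arched handle. Origin: centre of its underside, z up. Handle: a black bar along the canister's own y, 64 long, 14 wide (x), 12 thick, centre 115 above the origin, on thin uprights at y = -30 and +30 (37 free between bar and lid). 0.3 to 0.55 kg. Starts standing on the drying plate
- spacer: plain black round spacer, diameter 28, 14 high, lying at the middle of the platter; it is not an end cap
- cap1: black printed end cap for aluminium extrusion: a square flange 40 x 40 x 6 with a square plug 24 x 24 x 30 standing on it (36 in all), sides parallel. Origin: centre of the flange's outer face, z along the plug; it starts standing on its flange on the platter, its origin about 78 from the axis. About 30 g. May be absent (None)
- cap2: black printed end cap for aluminium extrusion: a square flange 40 x 40 x 6 with a square plug 24 x 24 x 30 standing on it (36 in all), sides parallel. Origin: centre of the flange's outer face, z along the plug; it starts standing on its flange on the platter, its origin about 78 from the axis. About 30 g. May be absent (None)
- cap3: black printed end cap for aluminium extrusion: a square flange 40 x 40 x 6 with a square plug 24 x 24 x 30 standing on it (36 in all), sides parallel. Origin: centre of the flange's outer face, z along the plug; it starts standing on its flange on the platter, its origin about 78 from the axis. About 30 g. May be absent (None)
- cap4: black printed end cap for aluminium extrusion: a square flange 40 x 40 x 6 with a square plug 24 x 24 x 30 standing on it (36 in all), sides parallel. Origin: centre of the flange's outer face, z along the plug; it starts standing on its flange on the platter, its origin about 78 from the axis. About 30 g. May be absent (None)
- cap5: black printed end cap for aluminium extrusion: a square flange 40 x 40 x 6 with a square plug 24 x 24 x 30 standing on it (36 in all), sides parallel. Origin: centre of the flange's outer face, z along the plug; it starts standing on its flange on the platter, its origin about 78 from the axis. About 30 g. May be absent (None)
- cap6: black printed end cap for aluminium extrusion: a square flange 40 x 40 x 6 with a square plug 24 x 24 x 30 standing on it (36 in all), sides parallel. Origin: centre of the flange's outer face, z along the plug; it starts standing on its flange on the platter, its origin about 78 from the axis. About 30 g. May be absent (None)
- tweezers: black steel tweezers lying flat, 120 x 14 x 5; a bystander, not part of the job; origin: centre of its underside
- screwdriver: screwdriver lying on the bench, 130 long; a bystander, not part of the job; origin: centre of its underside
- offcut: offcut of aluminium extrusion, 40 x 130 x 40; a bystander, not part of the job; origin: centre of its underside
- spool: filament spool lying flat, diameter 120, 60 high; a bystander, not part of the job; origin: centre of its underside
- bottle: white plastic bottle, diameter 56, 140 high; a bystander, not part of the job; origin: centre of its underside
- screwbox: open grey screw box with compartments, 110 x 90 x 35; a bystander, not part of the job; origin: centre of its underside
Things that resemble listed ones, but are neither listed nor needed, are in the scene too. What is shaped like the canister but green or yellow is not meant.

How it is judged:
By the outcome, as a careful person would: the job done as asked, in the order asked, and still so for the second after the job is handed in, with the robot touching nothing.
Of cap1, cap2, cap3, cap4, cap5, cap6 only 4 to 6 are there at a start; the rules pass over those that are not, and their reading is None.
At some moment in a run one of cap1, cap2, cap3, cap4, cap5, cap6 may be knocked a few centimetres aside while the robot is not near it.
Once in a run the grip may slacken for a moment while it holds something.
It also fails if it takes over 208 s, if anything falls off the work surface, if the arm or the gripper's body presses on something with over 40 N, if the wrist force passes 120 N, or if a joint passes its speed limit or range.

ROBOT

A 6-joint arm with a two-finger parallel gripper is mounted at the origin on the work surface. World frame = base frame: x ahead of the robot, y to its left, z up, the work surface at z = 0. Lengths are in mm, angles in rad, forces in N, time in s.
With the tool pointing down it reaches from about 350 to 875 mm from the base axis. Payload 4.2 kg.
Tool frame: the origin (TCP) lies where the fingers leave the gripper's body, on its centre line; the fingertips stand 73 mm ahead of it and the grasp point (between the pads) lies 54 mm ahead of it; z points along the fingers, y is the direction in which the jaws open and shut (so a half turn about z gives the same grasp; the last joint's range is limited). The gripper opens to 85 mm and grips with 20 to 120 N. Pads are 22 mm wide; open, the fingers measure 114 mm over their backs; the gripper's body (76 mm by 85 mm) begins 54 mm behind the grasp point. The pads swing forward as they close: fully open they stand 13 mm farther back than shut.
Start: joints at [1.505, 0.385, 0.008, 0, -1.194, -0.259], TCP at [199.417, 592.311, 303.912] pointing down, gripper open.
Joint ranges: [-3.14, 3.14], [-1.21, 2.06], [-1.07, 1.41], [-3.16, 2.05], [-2.99, -0.16], [-3.1, 3.1]. Speed limits (rad/s): [2.79, 2.79, 3.14, 3.14, 3.14, 3.14].

INTERFACE

Orientations are given as a unit quaternion [x, y, z, w].
In Python, from bench import arm gives the robot as it stands.
- The arm moves only by the tool apply_moves, never from a script. Its argument "increments" is a list that holds one entry, the list of rows, each a list of 7 numbers: the shift along the tool's x, y, z scaled (see below), then the turn, a rotation vector about the tool's x, y, z scaled (see below), then the gripper's target within -1 to 1 (fully open at 1, half-way at 0, shut at -1). A call has 1 to 10 rows; each row is the pose to reach, as a shift and turn from the pose commanded when the call began, along the tool's axes at that moment; what a row does not reach only later rows make up. The controller multiplies each number of a shift by 100 mm and each number of a turn by 0.5 rad. A row lasts 1/10 s, in which the tool goes at most 50 mm and 8.59 degrees, less where a joint would pass 70% of its speed; a pose out of reach is approached as far as the arm can. A call with a number of a shift or a turn outside -1 to 1 is refused whole. A call with a gripper value outside its range is refused whole. The fingers move at their own pace and stop on an object; the grip force is fixed at half the most. Time passes only in rows, so rows that repeat a pose let the fingers close. It gives the time, the measured TCP pose, the force and the opening at its end, in the units of the state.
- arm.read_state(): the state, without advancing time (a new reading comes with each control period).
- arm.get_image(name): name is "side" or "top"; returns a dict with "img" (480x640x3 uint8, red, green, blue), "fx", "fy", "cx", "cy" (pixels), "k1" (the pictures are not rectified: a ray, as slopes to the right and down, at radius r is drawn at 1 + k1 r^2 times it, then the intrinsics apply), "pose" (4x4, takes a point from camera to world coordinates). Camera axes: x right, y up, looking along -z (the intrinsics and any distortion apply to the point x, -y, -z); pixel columns grow to the right and rows downward; lengths in mm; the calibration is good to about 2 mm. A picture is of the moment at which its call begins. There is no depth.
- arm.job_done(): hands the job in, once; it reports no verdict.
Trained networks look in a picture, given as the dict that the camera call returned (one of the last four; its "shot" number tells which), for a name from the list of things; names that differ only in an ending like _2 or _b are one class to them, and where a whole thing is asked for, a point or a joint stands for the part that bears it (a point fixed in the world has none). Each returns a list of dicts, best first, with "conf" (0 to 1); they miss things now and then, are a little off and sometimes report something else, mostly with a low value. They report only what shows in the picture. A call takes as long as a camera call. They do not tell look-alikes from the thing itself.
- arm.outline_of(label, picture): "pixels" (480x640 bool, what is visible of it) and "box" ([centre column, centre row, width, height] in pixels, round what is visible of it).
- arm.mark_of(label, picture): "at" ([column, row] in pixels: a listed point, or the origin of a listed thing).
The state is a dict: "clock": time; "joints": joint angles; "joint_vel": joint speeds; "joint_efforts": joint torques, N m; "position": TCP position; "ee_rot": TCP orientation; "contact_force": force on the tool from outside, world axes, zero at the start; "wrist_torque": the same for the moment, N m; "gripper_width": finger opening in mm.
Only numpy, scipy, OpenCV 4.12 (cv2) and the standard library are available. Lean on these libraries where they do the work, as an engineer would, in place of code of your own. Each camera call takes 0.05 s, during which the arm holds its last target.

## Working session

There is one attempt and no reset: what is moved stays moved. The work goes in short steps, Python scripts to look and compute and a tool call to move; the robot and the scene stay as the last step left them, time stands still between calls to the robot, and variables do not carry over. Pictures are saved under pics/ and viewed, and the job is handed in when it is done.

Besides the shell and the picture viewer there is one more tool, called after "Request:" as name(argument=value, ...) on one line, values as JSON. apply_moves: Moves the arm, as the interface text tells. Shifts and turns lie within -1 to 1; 1 stands for 100 mm of shift or 0.5 rad of turn. Its arguments: {"type":"object","properties":{"increments":{"type":"array"}},"required":["increments"]}

```bash
ls; mkdir -p pics
python3 - <<'E'
from bench import arm
import cv2
s=arm.read_state();print(s)
for n in("side","top"):
    p=arm.get_image(n);cv2.imwrite(f"pics/{n}0.png",p["img"][:,:,::-1]);print(n,p["fx"],p["cx"],p["cy"],p["k1"],p["pose"],p["shot"])
E
```

```text
pics
{'clock': 0.0, 'joints': array([ 1.50465748e+00,  3.85547156e-01,  6.61141737e-03, -5.13429370e-04,
       -1.19398456e+00, -2.58582551e-01]), 'joint_vel': array([-0.00041739,  0.00058626, -0.00010269,  0.00246636, -0.00178325,
        0.00012636]), 'joint_efforts': array([-6.63459341e-04, -3.92292416e+01,  1.88407212e+01,  4.18644235e+00,
       -4.66984420e-03,  9.39026563e-07]), 'position': array([199.24944798, 591.93403683, 302.81929995]), 'ee_rot': array([ 9.86832531e-01, -1.61741679e-01, -1.35471350e-04,  1.07999753e-03]), 'contact_force': array([-0.53710088, -0.54214344,  0.40562316]), 'wrist_torque': array([-0.01437176, -0.01255949, -0.03421458]), 'gripper_width': 85.53382970219394}
side 437.5724848303981 323.45496052951904 249.06769095550933 0.029201831894870245 [[-8.13264541e-01  3.58412789e-01 -4.58411451e-01 -8.04914903e+01]
 [-5.81763009e-01 -5.17534096e-01  6.27463355e-01  9.03463471e+02]
 [-1.23526649e-02  7.76980522e-01  6.29403432e-01  9.79588546e+02]
 [ 0.00000000e+00  0.00000000e+00  0.00000000e+00  1.00000000e+00]] 1
top 452.8186008254445 319.09765460947546 240.96314296101187 0.030846076287820972 [[ 7.41465775e-03  9.91068382e-01 -1.33148361e-01  4.06327872e+02]
 [-9.99742094e-01  1.02051976e-02  2.02879191e-02  3.45169673e+00]
 [ 2.14655205e-02  1.32963593e-01  9.90888447e-01  1.29496583e+03]
 [ 0.00000000e+00  0.00000000e+00  0.00000000e+00  1.00000000e+00]] 2
```

View pics/side0.png

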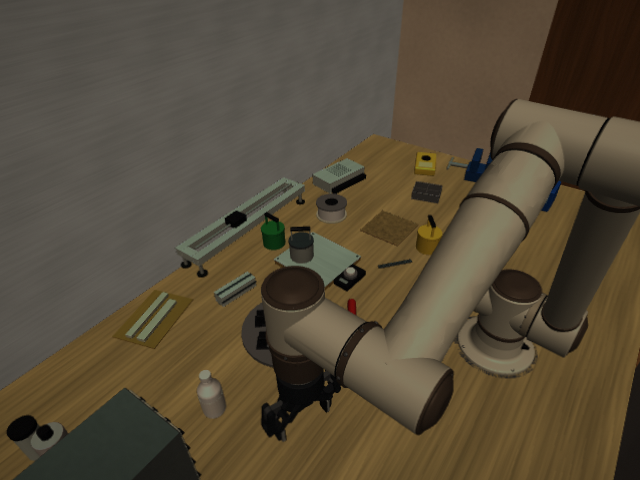

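View pics/top0.png

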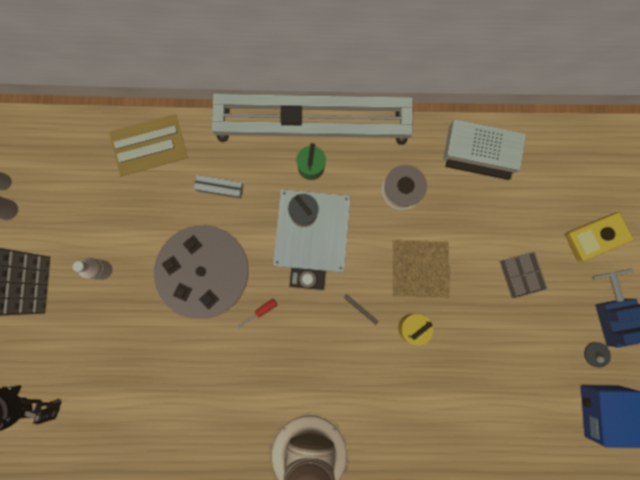

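Top view: plate (312,231), steel canister on it (303,208), button (307,280), turntable (201,271) with 4 caps and the spacer in the middle, cork mat (421,268). Look-alikes for the canister are the green one (311,162) and the yellow one (417,329).

```bash
cat > h.py <<'E'
from bench import arm
import numpy as np, cv2
from scipy.spatial.transform import Rotation as R
def ray(p,uv):
    K=np.array([[p["fx"],0,p["cx"]],[0,p["fy"],p["cy"]],[0,0,1.]])
    a=cv2.undistortPoints(np.array(uv,float).reshape(-1,1,2),K,np.array([p["k1"],0,0,0,0.])).reshape(-1,2)
    d=np.c_[a[:,0],-a[:,1],-np.ones(len(a))]@p["pose"][:3,:3].T
    return p["pose"][:3,3],d
def at_z(p,uv,z):
    o,d=ray(p,uv); t=(z-o[2])/d[:,2]; return o+d*t[:,None]
def proj(p,X):
    X=np.atleast_2d(X).astype(float); c=(X-p["pose"][:3,3])@p["pose"][:3,:3]
    a=c[:,0]/-c[:,2]; b=-c[:,1]/-c[:,2]; f=1+p["k1"]*(a*a+b*b)
    return np.c_[p["fx"]*a*f+p["cx"],p["fy"]*b*f+p["cy"]]
def crop(p,c,w,h,s,name):
    x,y=int(c[0]-w/2),int(c[1]-h/2); x=max(x,0);y=max(y,0)
    im=p["img"][y:y+h,x:x+w,::-1]; im=cv2.resize(im,None,fx=s,fy=s,interpolation=cv2.INTER_CUBIC)
    im=cv2.convertScaleAbs(im,alpha=1.8,beta=10)
    cv2.imwrite("pics/"+name,im); print("crop origin",x,y,"scale",s)
def pose():
    s=arm.read_state(); return s["position"],R.from_quat(s["ee_rot"])
def to(P,yaw=None):
    """tool-frame shift (units of 100mm) and turn (units .5rad) to reach TCP P, pointing down with tool-y axis yaw; nearest half turn"""
    p,r=pose(); 
    if yaw is None: rr=r
    else:
        best=None
        for k in(0,np.pi):
            y=yaw+k; Y=np.array([np.cos(y),np.sin(y),0]);Z=np.array([0,0,-1.]);X=np.cross(Y,Z)
            q=R.from_matrix(np.c_[X,Y,Z]); 
            if best is None or (r.inv()*q).magnitude()<best[0]: best=((r.inv()*q).magnitude(),q)
        rr=best[1]
    d=r.inv().apply(np.array(P)-p)/100; t=(r.inv()*rr).as_rotvec()/.5
    return np.round(d,3),np.round(t,3)
E
python3 - <<'E'
from h import *
p=arm.get_image("top")
crop(p,(201,271),110,110,6,"tt.png"); crop(p,(310,235),130,130,6,"pl.png")
hs={"plate":22,"start_button_top":22,"turntable":35,"mat":6,"canister":22,"spacer":35,"cap1":35}
for l in ["plate","start_button_top","turntable","mat","canister","spacer","cap1"]:
    for m in arm.mark_of(l,p)[:7]:
        print(l,m["conf"],np.round(m["at"],1),np.round(at_z(p,m["at"],0 if l in("plate","turntable","mat") else hs[l])[0],1))
E
```

```text
crop origin 146 216 scale 6
crop origin 245 170 scale 6
plate 0.73 [307.6 277.5] [474.8   9.    0. ]
plate 0.63 [312.4 233.9] [600.7  -3.5   0. ]
start_button_top 0.55 [307.5 276.9] [475.3   9.2  22. ]
turntable 0.73 [203.  269.8] [494.3 306.1   0. ]
mat 0.65 [422.1 266.6] [ 509.1 -319.7    0. ]
mat 0.16 [311.7 231.1] [608.9  -1.4   0. ]
canister 0.96 [310.7 168.1] [790.    3.3  22. ]
canister 0.79 [301.5 213.3] [656.6  28.3  22. ]
canister 0.72 [409.8 326.5] [ 340.7 -275.9   22. ]
spacer 0.68 [210.  298.5] [413.4 275.5  35. ]
spacer 0.58 [201.5 272.5] [484.5 301.7  35. ]
cap1 0.74 [170.7 266.5] [500.4 386.5  35. ]
cap1 0.65 [188.8 243.3] [565.3 340.1  35. ]
cap1 0.59 [209.9 299.1] [411.8 275.7  35. ]
cap1 0.48 [182.8 292.7] [428.8 350.1  35. ]
```

View pics/tt.png

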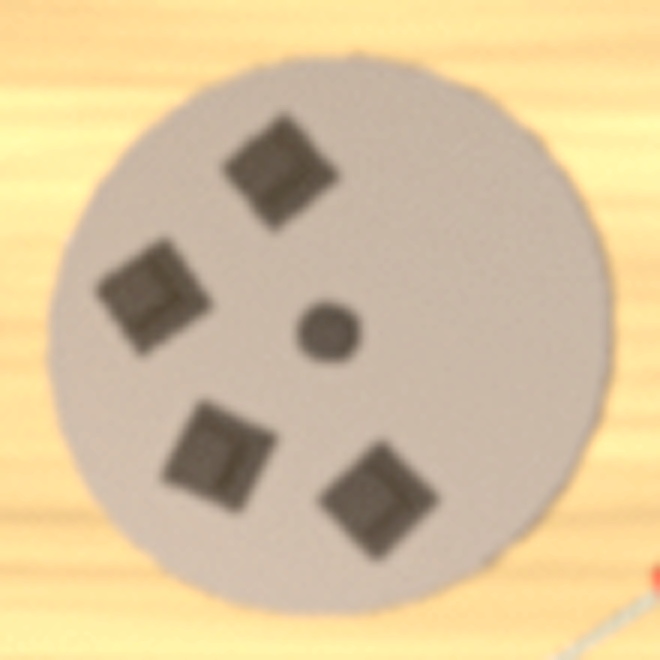

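View pics/pl.png

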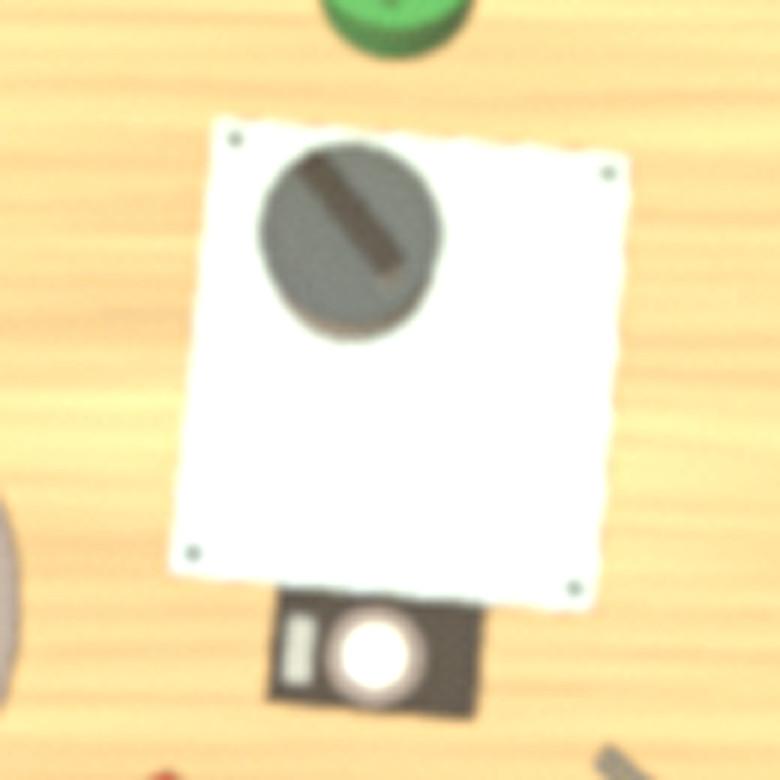

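Top crop: exactly 4 caps on the platter at crop (280,172), (153,297), (220,457), (378,500), spacer round at (328,332). Steel canister grey at crop (350,235), handle bar from (312,160) to (393,268), button centre (376,656).

Run:
```python
from h import *
p=arm.get_image("top"); s=arm.get_image("side")
f=lambda o,q:np.array(o)+(np.array(q)+.5)/6-.5
C=[f((245,170),q) for q in[(215,118),(630,155),(597,610),(170,573)]]
c=at_z(p,C,22);print("plate",c.round(1),c.mean(0).round(1),[np.linalg.norm(c[i]-c[i-1]).round(0) for i in range(4)])
H=at_z(p,[f((245,170),q) for q in[(312,160),(393,268)]],143);print("handle",H,H.mean(0),np.linalg.norm(H[0]-H[1]), np.arctan2(*(H[1]-H[0])[[1,0]]))
b=f((245,170),(376,656));
for z in (22,30,36,42):
    B=at_z(p,b,z);print("btn",z,B.round(1),"side px",proj(s,B).round(1))
print("handle in side",proj(s,H).round(1))
q=[f((146,216),x) for x in[(280,172),(153,297),(220,457),(378,500)]]
ax=at_z(p,f((146,216),(331,334)),35);print("axis",ax)
print("caps", at_z(p,q,41).round(1), at_z(p,f((146,216),(328,332)),49))
m=[at_z(p,x,6)[0] for x in[(393,241),(449,241),(450,297),(393,297)]];print("mat",np.round(m,1),np.mean(m,0))
crop(s,(330,250),130,110,6,"sd.png")
for l in("mat","canister"):
  for o in arm.outline_of(l,p): print(l,o["conf"],o["box"])
```

```text
plate [[ 726.2   89.7   22. ]
 [ 710.6 -109.4   22. ]
 [ 492.1  -93.6   22. ]
 [ 507.7  106.7   22. ]] [609.1  -1.7  22. ] [np.float64(219.0), np.float64(200.0), np.float64(219.0), np.float64(201.0)]
handle [[677.7222335   39.23854839 143.        ]
 [630.589588     3.7019701  143.        ]] [654.15591075  21.47025925 143.        ] 59.02825312965749 -2.495555886214293
btn 22 [[469.7   9.8  22. ]] side px [[349.5 275.1]]
btn 30 [[469.3   9.8  30. ]] side px [[349.7 273.3]]
btn 36 [[469.    9.7  36. ]] side px [[349.8 272. ]]
btn 42 [[468.7   9.7  42. ]] side px [[349.9 270.6]]
handle in side [[291.5 227.7]
 [309.7 227.3]]
axis [[487.88283899 303.90395891  35.        ]]
caps [[562.  329.   41. ]
 [503.8 383.9  41. ]
 [431.2 350.   41. ]
 [412.3 278.   41. ]] [[487.87590642 301.95714485  49.        ]]
mat [[ 581.6 -235.9    6. ]
 [ 583.3 -397.6    6. ]
 [ 423.1 -395.3    6. ]
 [ 421.6 -233.5    6. ]] [ 502.38558906 -315.53720445    6.        ]
crop origin 265 195 scale 6
mat 0.8 [424.1, 268.8, 57.2, 59.5]
mat 0.69 [404.1, 186.8, 41.6, 51.1]
canister 0.76 [310.5, 162.0, 27.6, 38.6]
canister 0.74 [360.8, 310.6, 31.8, 32.3]
canister 0.73 [414.6, 330.1, 31.4, 33.9]
canister 0.72 [303.6, 209.4, 35.4, 37.8]
```

View pics/sd.png

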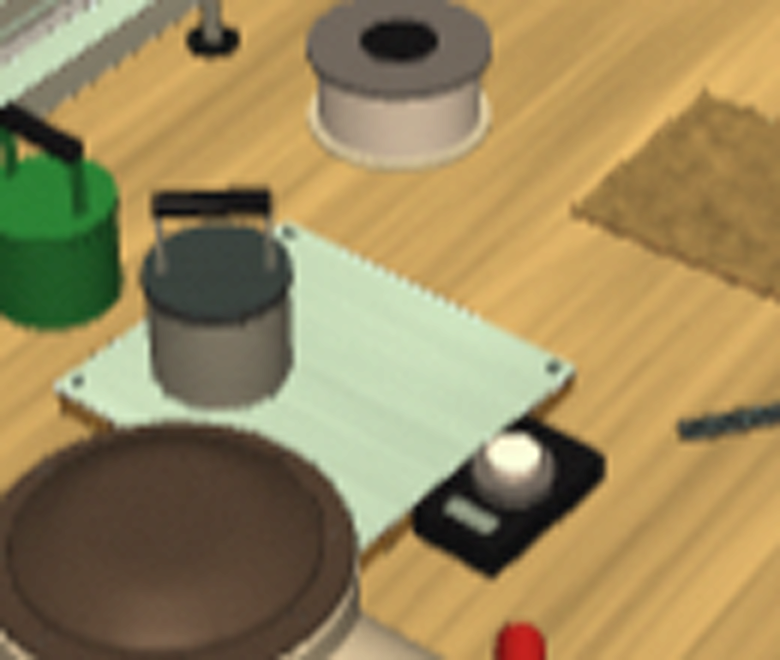

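```bash
cat >> h.py <<'E'
def near(yaw,k):  # down orientation with tool y at world yaw
    Y=np.array([np.cos(yaw),np.sin(yaw),0]);Z=np.array([0,0,-1.])
    return R.from_matrix(np.c_[np.cross(Y,Z),Y,Z])
def plan(P,yaw=None,turn=0):
    """turn: world z turn hint from now (rad) picks the way round"""
    from math import ceil
    p,r=pose(); y=r.as_matrix()[:,1]; y0=np.arctan2(y[1],y[0])
    P=np.array(P,float); 
    if yaw is None: yaw=y0
    d=(yaw-y0+np.pi)%(2*np.pi)-np.pi
    c=[d+k*np.pi for k in range(-3,4)]; d=min(c,key=lambda v:abs(v-turn))
    n=1
    while True:
        segs=[];ok=True;pp=p;rr=r
        for i in range(1,n+1):
            q=near(y0+d*i/n,0); t=p+(P-p)*i/n
            s=rr.inv().apply(t-pp)/100; w=(rr.inv()*q).as_rotvec()/.5
            ok&=abs(s).max()<=1 and abs(w).max()<=1; rows=max(np.linalg.norm(s)*2,np.degrees(np.linalg.norm(w)*.5)/8.59)
            segs.append((s.round(3),w.round(3),round(rows,1))); pp=t;rr=q
        if ok: break
        n+=1
    for s in segs: print(*s)
E
python3 - <<'E'
from h import *
plan([469,10,303],2.217,-2.17)
E
```

```text
[0.63  0.665 0.001] [-0.    0.    0.62] 2.1
[0.803 0.441 0.001] [0.   0.   0.62] 2.1
[0.9   0.175 0.001] [0.   0.   0.62] 2.1
[ 0.91  -0.108  0.001] [0.   0.   0.62] 2.1
[ 0.834 -0.38   0.001] [-0.   -0.    0.62] 2.1
[ 0.678 -0.617  0.001] [0.   0.   0.62] 2.1
[ 0.458 -0.794  0.001] [0.   0.   0.62] 2.1
```

Request:
apply_moves(increments=[[[0.63,0.665,0,0,0,0.62,-1],[0.63,0.665,0,0,0,0.62,-1],[0.63,0.665,0,0,0,0.62,-1]]])

```text
clock: 1.0
position: [239.1, 505.3, 304.4]
ee_rot: [0.949, -0.315, -0.0, 0.001]
contact_force: [0.8, 0.6, -0.2]
gripper_width: 43.9
```

Request:
apply_moves(increments=[[[0.8,0.44,0,0,0,0.62,-1],[0.8,0.44,0,0,0,0.62,-1],[0.8,0.44,0,0,0,0.62,-1]]])

```text
clock: 1.3
position: [277.1, 423.0, 304.4]
ee_rot: [0.889, -0.457, -0.0, 0.0]
contact_force: [0.5, 0.5, 0.4]
gripper_width: -0.1
```

Request:
apply_moves(increments=[[[0.9,0.175,0,0,0,0.62,-1],[0.9,0.175,0,0,0,0.62,-1],[0.9,0.175,0,0,0,0.62,-1]]])

```text
clock: 1.6
position: [315.5, 340.4, 304.2]
ee_rot: [0.808, -0.589, -0.0, 0.0]
contact_force: [0.2, 1.1, 0.4]
gripper_width: 0.1
```

Request:
apply_moves(increments=[[[0.91,-0.11,0,0,0,0.62,-1],[0.91,-0.11,0,0,0,0.62,-1],[0.91,-0.11,0,0,0,0.62,-1]]])

```text
clock: 1.9
position: [354.3, 257.9, 304.2]
ee_rot: [0.707, -0.707, 0.0, -0.0]
contact_force: [0.3, 0.8, 1.2]
gripper_width: -0.3
```

Request:
apply_moves(increments=[[[0.835,-0.38,0,0,0,0.62,-1],[0.835,-0.38,0,0,0,0.62,-1],[0.835,-0.38,0,0,0,0.62,-1]]])

```text
clock: 2.2
position: [393.2, 175.0, 304.1]
ee_rot: [-0.59, 0.808, -0.0, 0.0]
contact_force: [-0.6, 0.3, -0.3]
gripper_width: 0.2
```

Request:
apply_moves(increments=[[[0.68,-0.62,0,0,0,0.62,-1],[0.68,-0.62,0,0,0,0.62,-1],[0.68,-0.62,0,0,0,0.62,-1]]])

```text
clock: 2.5
position: [432.4, 91.8, 304.0]
ee_rot: [-0.458, 0.889, -0.0, 0.0]
contact_force: [-0.3, 0.9, 0.2]
gripper_width: -0.0
```

Request:
apply_moves(increments=[[[0.46,-0.79,0,0,0,0.62,-1],[0.46,-0.79,0,0,0,0.62,-1],[0.46,-0.79,0,0,0,0.62,-1],[0.46,-0.79,0,0,0,0.62,-1]]])

```text
clock: 2.9
position: [469.6, 10.8, 303.7]
ee_rot: [-0.318, 0.948, 0.0, 0.0]
contact_force: [-0.6, -0.6, 0.1]
gripper_width: 0.2
```

Run:
```python
from h import *
s=arm.read_state();print({k:np.round(s[k],3) for k in s})
plan([468.8,9.7,73+42+30],2.217)
```

```text
{'clock': np.float64(2.9), 'joints': array([ 0.37 ,  0.118, -0.357, -0.   , -1.096, -1.293]), 'joint_vel': array([ 0.029, -0.016, -0.012, -0.003, -0.001,  0.005]), 'joint_efforts': array([-7.2700e-01, -2.4169e+01,  1.8185e+01,  4.0680e+00,  6.0000e-03,
       -4.2000e-02]), 'position': array([469.577,  10.831, 303.696]), 'ee_rot': array([-0.318,  0.948,  0.   ,  0.   ]), 'contact_force': array([-0.574, -0.59 ,  0.071]), 'wrist_torque': array([ 0.015,  0.022, -0.018]), 'gripper_width': np.float64(0.242)}
[ 0.007 -0.002  0.793] [0.    0.    0.002] 1.6
[ 0.007 -0.002  0.793] [0.    0.    0.002] 1.6
```

Request:
apply_moves(increments=[[[0.01,0,0.9,0,0,0,-1],[0.01,0,0.9,0,0,0,-1],[0.01,0,0.9,0,0,0,-1]]])

```text
clock: 3.2
position: [465.0, 10.4, 209.6]
ee_rot: [-0.319, 0.948, 0.0, -0.006]
contact_force: [-0.3, 0.4, 0.2]
gripper_width: 0.1
```

Request:
apply_moves(increments=[[[0.01,0,0.4,0,0,0,-1],[0.01,0,0.8,0,0,0,-1],[0.01,0,0.8,0,0,0,-1]]])

```text
clock: 3.5
position: [465.8, 9.7, 131.7]
ee_rot: [-0.319, 0.948, 0.0, -0.004]
contact_force: [-0.6, -0.2, 0.2]
gripper_width: 0.1
```

Run:
```python
from h import *
s=arm.get_image("side"); p=arm.get_image("top");print(pose()[0],arm.read_state()["contact_force"])
crop(s,(340,255),120,100,6,"b1.png"); crop(p,(307,270),100,90,6,"b2.png")
plan([468.8,9.7,130],2.217)
```

```text
[468.6896373   10.217077   135.60340404] [ 0.20956585 -0.64108884  0.31438729]
crop origin 280 205 scale 6
crop origin 257 225 scale 6
[ 0.002 -0.005  0.056] [-0.003  0.003  0.008] 0.1
```

View pics/b1.png

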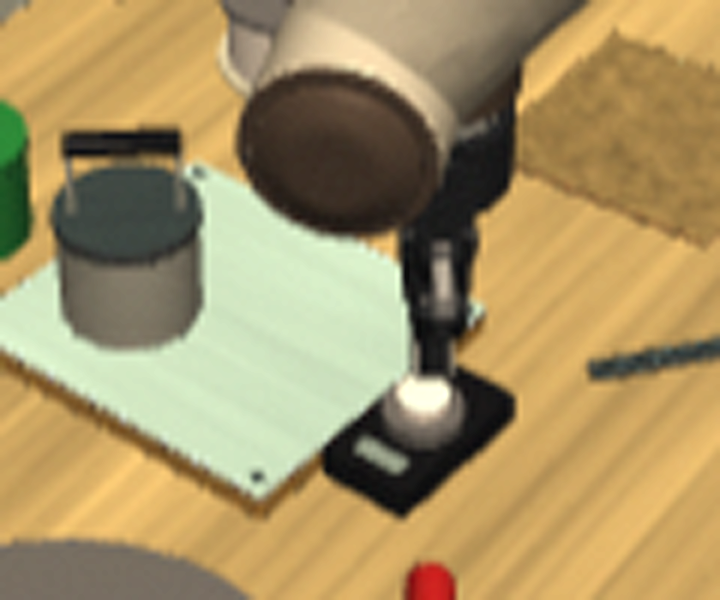

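View pics/b2.png

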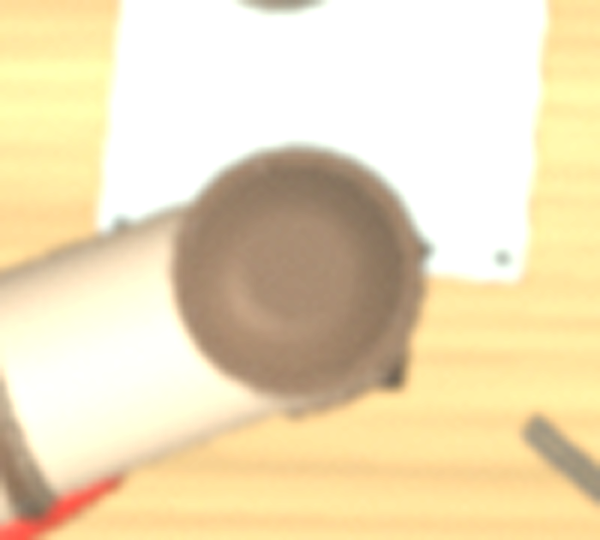

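The shut fingertips stand straight over the white button (side crop tip (432,370), button (425,398)).

Request:
apply_moves(increments=[[[0,0,0.1,0,0,0,-1],[0,0,0.15,0,0,0,-1],[0,0,0.18,0,0,0,-1],[0,0,0.2,0,0,0,-1],[0,0,0.2,0,0,0,-1],[0,0,0.2,0,0,0,-1]]])

```text
clock: 4.2
position: [467.7, 9.2, 114.4]
ee_rot: [-0.318, 0.948, -0.0, 0.001]
contact_force: [-0.9, 1.8, 2.9]
gripper_width: 0.0
```

Request:
apply_moves(increments=[[[0,0,0.01,0,0,0,-1],[0,0,0.02,0,0,0,-1],[0,0,0.03,0,0,0,-1],[0,0,0.03,0,0,0,-1],[0,0,0.03,0,0,0,-1]]])

```text
clock: 4.7
position: [467.7, 9.2, 111.1]
ee_rot: [-0.318, 0.948, -0.0, 0.001]
contact_force: [-1.2, 2.0, 4.8]
gripper_width: 0.3
```

Request:
apply_moves(increments=[[[0,0,0.01,0,0,0,-1],[0,0,0.02,0,0,0,-1],[0,0,0.03,0,0,0,-1],[0,0,0.03,0,0,0,-1]]])

```text
clock: 5.1
position: [467.8, 9.2, 110.3]
ee_rot: [-0.318, 0.948, -0.0, 0.001]
contact_force: [-5.4, 3.0, 24.2]
gripper_width: 0.2
```

Bottomed out at 24 N. Release and raise.

Request:
apply_moves(increments=[[[0,0,-0.1,0,0,0,-1],[0,0,-0.3,0,0,0,-1],[0,0,-0.8,0,0,0,-1],[0,0,-1,0,0,0,-1]]])

```text
clock: 5.5
position: [467.9, 8.9, 210.7]
ee_rot: [-0.318, 0.948, -0.0, 0.001]
contact_force: [0.6, 0.7, -0.2]
gripper_width: -0.0
```

Request:
apply_moves(increments=[[[0,0,-0.5,0,0,0,1],[0,0,-0.7,0,0,0,1],[0,0,-0.7,0,0,0,1],[0,0,-0.7,0,0,0,1]]])

```text
clock: 5.9
position: [466.3, 8.7, 276.9]
ee_rot: [-0.317, 0.948, 0.0, -0.001]
contact_force: [-0.1, -0.1, -0.6]
gripper_width: 58.3
```

Run:
```python
from h import *
print(pose()[0],arm.read_state()["contact_force"])
s=arm.get_image("side");crop(s,(340,255),120,100,6,"b3.png")
plan([654.2,21.5,275],2.217)
```

```text
[466.28142811   8.67683294 276.90320352] [-0.1493252  -0.14974575 -0.61090856]
crop origin 280 205 scale 6
[-0.79  -0.515  0.003] [ 0.004 -0.007 -0.   ] 1.9
[-0.79  -0.515  0.006] [ 0.  0. -0.] 1.9
```

View pics/b3.png

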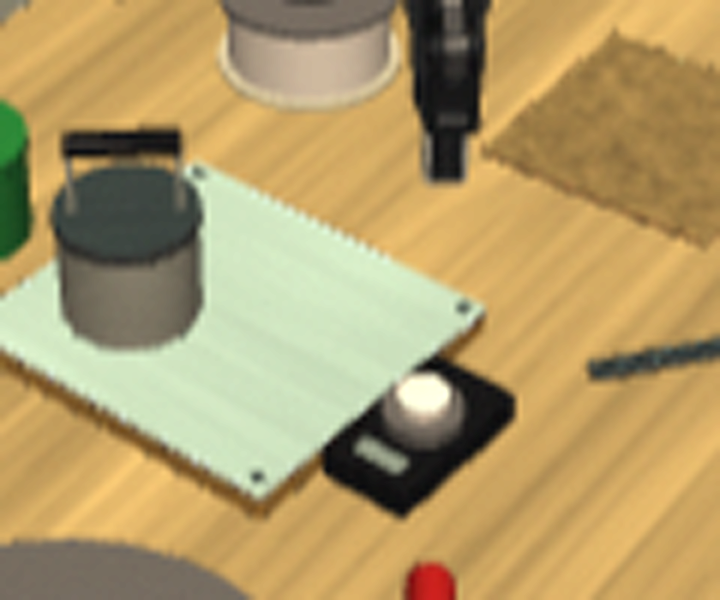

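Button back up. Now over the steel canister's handle (green at (311,162) and yellow at (417,329) top pixels excluded; the grey one (303,208) is on the plate).

Request:
apply_moves(increments=[[[-0.79,-0.515,0,0,0,0,1],[-0.79,-0.515,0,0,0,0,1],[-0.79,-0.515,0,0,0,0,1]]])

```text
clock: 6.25
position: [564.7, 15.8, 274.0]
ee_rot: [-0.317, 0.948, -0.0, -0.002]
contact_force: [-0.4, 0.9, 0.1]
gripper_width: 85.1
```

Request:
apply_moves(increments=[[[-0.79,-0.515,0,0,0,0,1],[-0.79,-0.515,0,0,0,0,1],[-0.79,-0.515,0,0,0,0,1],[-0.79,-0.515,0,0,0,0,1]]])

```text
clock: 6.65
position: [654.9, 21.9, 274.3]
ee_rot: [-0.317, 0.948, 0.0, -0.003]
contact_force: [-0.5, -0.1, 0.6]
gripper_width: 85.4
```

Run:
```python
from h import *
print(pose()[0],arm.read_state()["gripper_width"])
s=arm.get_image("side");crop(s,(310,225),120,100,6,"c1.png")
plan([654.2,21.5,191],2.217)
```

```text
[654.87601005  21.91985911 274.26401707] 85.3941888583531
crop origin 250 175 scale 6
[-0.001 -0.004  0.844] [ 0.005 -0.009  0.   ] 1.7
```

View pics/c1.png

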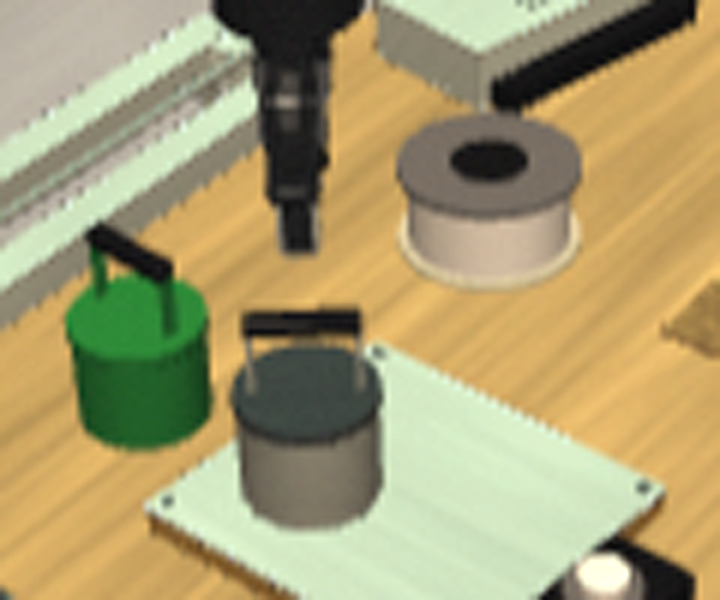

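The open jaw stands over the bar's middle (crop tip (297,240), bar (302,323)). Descend and grip.

Request:
apply_moves(increments=[[[0,0,0.3,0,0,0,1],[0,0,0.55,0,0,0,1],[0,0,0.75,0,0,0,1],[0,0,0.84,0,0,0,1],[0,0,0.84,0,0,0,1],[0,0,0.84,0,0,0,1]]])

```text
clock: 7.3
position: [655.5, 22.1, 195.2]
ee_rot: [-0.318, 0.948, -0.0, 0.001]
contact_force: [0.4, -0.6, 0.1]
gripper_width: 85.7
```

Request:
apply_moves(increments=[[[0,0,0,0,0,0,-1],[0,0,0,0,0,0,-1],[0,0,0,0,0,0,-1],[0,0,0,0,0,0,-1],[0,0,0,0,0,0,-1],[0,0,0,0,0,0,-1],[0,0,0,0,0,0,-1],[0,0,0,0,0,0,-1]]])

```text
clock: 8.1
position: [655.7, 22.1, 194.2]
ee_rot: [-0.318, 0.948, -0.0, 0.0]
contact_force: [0.9, 0.3, 1.8]
gripper_width: 12.9
```

Request:
apply_moves(increments=[[[0,0,-0.05,0,0,0,-1],[0,0,-0.1,0,0,0,-1],[0,0,-0.2,0,0,0,-1],[0,0,-0.3,0,0,0,-1],[0,0,-0.45,0,0,0,-1],[0,0,-0.6,0,0,0,-1],[0,0,-0.7,0,0,0,-1],[0,0,-0.75,0,0,0,-1],[0,0,-0.75,0,0,0,-1]]])

```text
clock: 9.0
position: [655.6, 22.1, 269.8]
ee_rot: [-0.318, 0.948, -0.0, 0.001]
contact_force: [0.8, -0.8, -3.9]
gripper_width: 13.0
```

Run:
```python
from h import *
print(pose()[0],arm.read_state()["gripper_width"])
s=arm.get_image("side");crop(s,(310,215),120,100,6,"c2.png")
plan([502,-316,255],2.217-.6)
plan([502,-316,255])
```

```text
[655.59204178  22.10436724 269.82453362] 12.954540606445756
crop origin 250 165 scale 6
[ 0.815 -0.444  0.035] [0.001 0.    0.3  ] 1.9
[ 0.74  -0.561  0.035] [0.  0.  0.3] 1.9
[ 0.647 -0.665  0.035] [0.  0.  0.3] 1.9
[ 0.541 -0.754  0.035] [0.  0.  0.3] 1.9
[ 0.815 -0.444  0.035] [ 0.001  0.    -0.   ] 1.9
[ 0.815 -0.444  0.035] [0. 0. 0.] 1.9
[ 0.815 -0.444  0.035] [0. 0. 0.] 1.9
[ 0.815 -0.444  0.035] [0. 0. 0.] 1.9
```

View pics/c2.png

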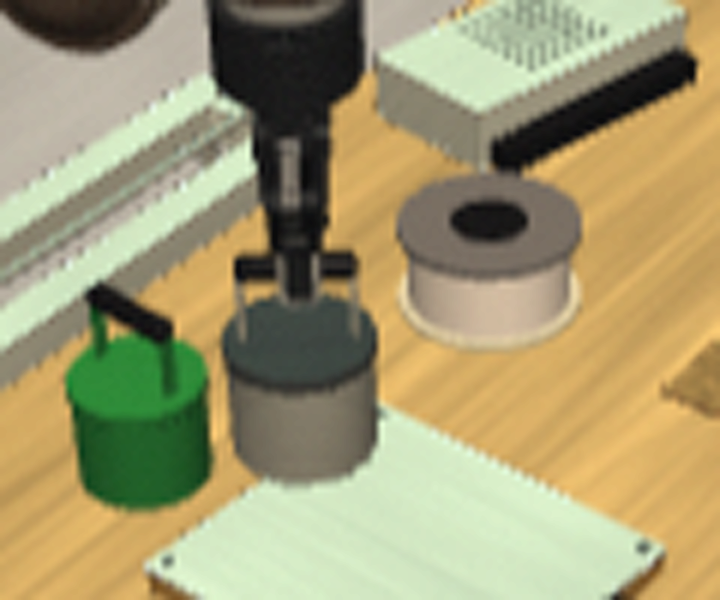

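Canister lifted clear of the plate (bottom at crop (300,475)), width 13. Carry low to the mat.

Request:
apply_moves(increments=[[[0.08,-0.04,0.02,0,0,0,-1],[0.2,-0.11,0.05,0,0,0,-1],[0.4,-0.22,0.1,0,0,0,-1],[0.6,-0.33,0.15,0,0,0,-1],[0.815,-0.445,0.2,0,0,0,-1]]])

```text
clock: 9.55
position: [616.0, -64.2, 247.9]
ee_rot: [-0.318, 0.948, 0.0, -0.001]
contact_force: [-0.0, -0.9, -2.0]
gripper_width: 12.2
```

Request:
apply_moves(increments=[[[0.2,-0.11,0.05,0,0,0,-1],[0.4,-0.22,0.1,0,0,0,-1],[0.6,-0.33,0.15,0,0,0,-1],[0.815,-0.445,0.2,0,0,0,-1]]])

```text
clock: 9.95
position: [577.5, -148.9, 228.1]
ee_rot: [-0.318, 0.948, 0.0, -0.001]
contact_force: [1.7, 0.5, -2.9]
gripper_width: 12.9
```

Request:
apply_moves(increments=[[[0.2,-0.11,0,0,0,0,-1],[0.4,-0.22,0,0,0,0,-1],[0.6,-0.33,0,0,0,0,-1],[0.815,-0.445,0,0,0,0,-1]]])

```text
clock: 10.35
position: [539.2, -233.4, 228.3]
ee_rot: [-0.318, 0.948, 0.0, -0.001]
contact_force: [0.0, -0.2, -3.3]
gripper_width: 12.5
```

Request:
apply_moves(increments=[[[0.2,-0.11,0,0,0,0,-1],[0.4,-0.22,0,0,0,0,-1],[0.6,-0.33,0,0,0,0,-1],[0.74,-0.4,0,0,0,0,-1],[0.815,-0.445,0,0,0,0,-1],[0.815,-0.445,0,0,0,0,-1]]])

```text
clock: 10.95
position: [501.8, -317.4, 228.6]
ee_rot: [-0.317, 0.948, 0.0, -0.0]
contact_force: [0.7, 0.5, -3.6]
gripper_width: 12.8
```

Run:
```python
from h import *
print(pose()[0],arm.read_state()["gripper_width"],arm.read_state()["contact_force"])
s=arm.get_image("side");crop(s,(390,225),140,110,5,"c3.png")
p=arm.get_image("top");crop(p,(420,270),140,110,5,"c4.png")
```

```text
[ 501.79634227 -317.37535876  228.64724999] 12.845603440622702 [ 0.70952451  0.45520093 -3.62880697]
crop origin 320 170 scale 5
crop origin 350 215 scale 5
```

View pics/c3.png

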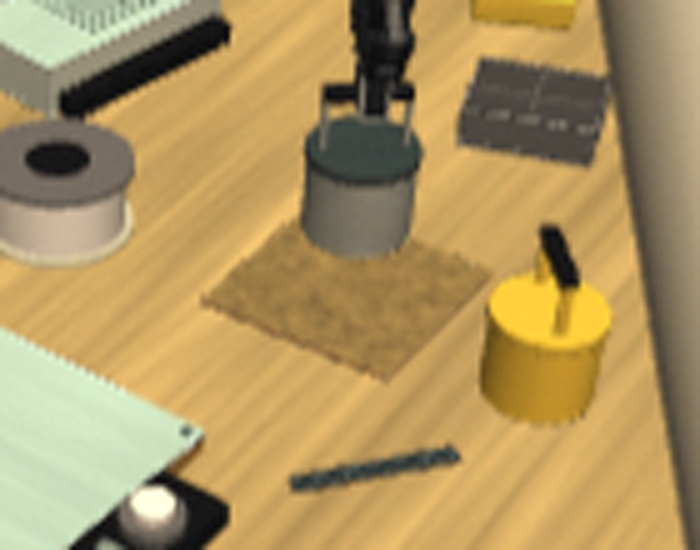

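View pics/c4.png

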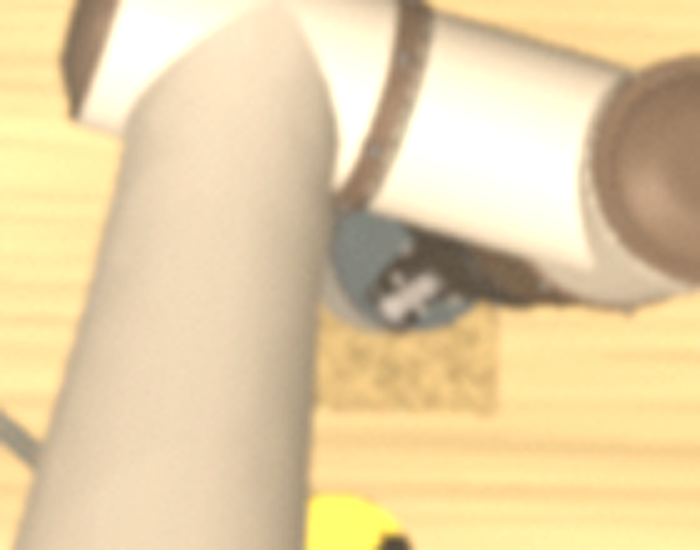

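Request:
apply_moves(increments=[[[0,-0.01,0.12,0,0,0,-1],[0,-0.01,0.24,0,0,0,-1],[0,-0.01,0.34,0,0,0,-1],[0,-0.01,0.42,0,0,0,-1],[0,-0.01,0.46,0,0,0,-1],[0,-0.01,0.46,0,0,0,-1]]])

```text
clock: 11.65
position: [502.9, -317.1, 181.9]
ee_rot: [-0.318, 0.948, 0.001, -0.001]
contact_force: [-0.6, -0.0, -2.6]
gripper_width: 12.5
```

Request:
apply_moves(increments=[[[0,0,0.01,0,0,0,-1],[0,0,0.02,0,0,0,-1],[0,0,0.03,0,0,0,-1],[0,0,0.04,0,0,0,-1],[0,0,0.04,0,0,0,-1]]])

```text
clock: 12.15
position: [503.1, -317.3, 178.9]
ee_rot: [-0.318, 0.948, 0.0, 0.0]
contact_force: [-0.0, 0.2, -3.4]
gripper_width: 12.7
```

Request:
apply_moves(increments=[[[0,0,0.01,0,0,0,-1],[0,0,0.015,0,0,0,-1],[0,0,0.015,0,0,0,-1],[0,0,0.015,0,0,0,-1]]])

```text
clock: 12.55
position: [503.3, -317.4, 178.2]
ee_rot: [-0.318, 0.948, -0.0, 0.0]
contact_force: [-1.9, 0.9, 4.2]
gripper_width: 12.9
```

Touched down. Open and rise.

Request:
apply_moves(increments=[[[0,0,0,0,0,0,1],[0,0,0,0,0,0,1],[0,0,0,0,0,0,1],[0,0,0,0,0,0,1],[0,0,0,0,0,0,1],[0,0,0,0,0,0,1],[0,0,0,0,0,0,1]]])

```text
clock: 13.25
position: [503.2, -317.3, 177.4]
ee_rot: [-0.318, 0.948, 0.0, -0.0]
contact_force: [-0.0, -0.7, 0.1]
gripper_width: 85.3
```

Request:
apply_moves(increments=[[[0,0,-0.2,0,0,0,1],[0,0,-0.5,0,0,0,1],[0,0,-0.9,0,0,0,1],[0,0,-1,0,0,0,1],[0,0,-1,0,0,0,1]]])

```text
clock: 13.75
position: [503.9, -317.5, 279.8]
ee_rot: [-0.318, 0.948, -0.002, 0.002]
contact_force: [0.1, 0.4, -1.6]
gripper_width: 85.8
```

Run:
```python
from h import *
print(pose()[0],arm.read_state()["gripper_width"],arm.read_state()["joints"])
s=arm.get_image("side");crop(s,(390,225),140,110,5,"c5.png")
p=arm.get_image("top");crop(p,(201,271),110,110,6,"tt2.png")
m=[at_z(s,np.array((320,170))+(np.array(q)+.5)/5-.5,6)[0] for q in [(202,300),(310,222),(490,272),(385,380)]];print(np.round(m,1),np.mean(m,0))
```

```text
[ 503.87235912 -317.51371047  279.82300854] 85.76511708240838 [-2.90560267e-01  3.50682727e-01 -1.06615411e-01  2.51885888e-04
 -1.10828490e+00 -6.33455594e-01]
crop origin 320 170 scale 5
crop origin 146 216 scale 6
[[ 583.6 -238.7    6. ]
 [ 568.4 -373.7    6. ]
 [ 423.5 -392.3    6. ]
 [ 426.2 -231.1    6. ]] [ 500.42175347 -308.95267817    6.        ]
```

View pics/c5.png

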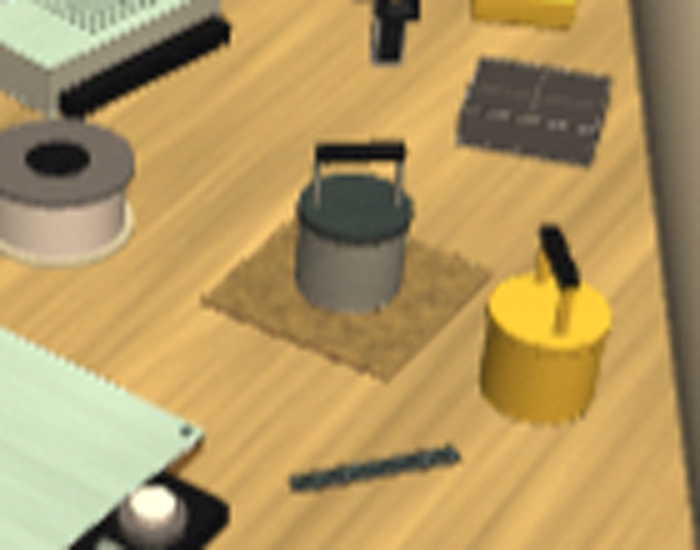

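View pics/tt2.png

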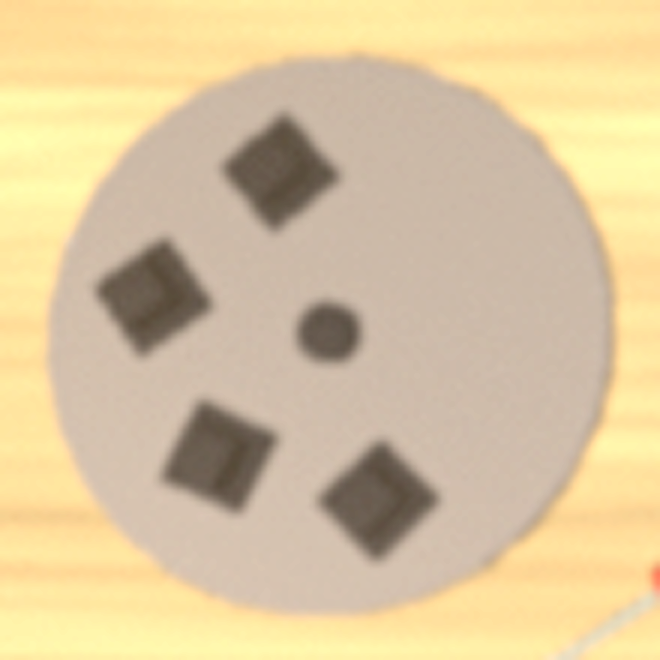

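Canister upright in the middle of the mat; side crop base about (350,285). Caps undisturbed, 4 present. Measuring caps.

```bash
cat >> h.py <<'E'
AX=np.array([487.9,303.9])
def caps(p,show=True):
    g=cv2.cvtColor(p["img"],cv2.COLOR_RGB2GRAY); S=4
    # rectify to world grid at z=40, 0.5mm/px around axis
    n=600; xs=AX[0]+150-np.arange(n)*.5; ys=AX[1]+150-np.arange(n)*.5
    Y,X=np.meshgrid(ys,xs); uv=proj(p,np.c_[X.ravel(),Y.ravel(),np.full(X.size,40.)]).astype(np.float32)
    w=cv2.remap(g,uv[:,0].reshape(n,n),uv[:,1].reshape(n,n),cv2.INTER_CUBIC)
    rr=np.hypot(X-AX[0],Y-AX[1]); ins=rr<122
    t,_=cv2.threshold(w[ins].reshape(-1,1),0,255,cv2.THRESH_OTSU)
    m=((w<t)&ins).astype(np.uint8); cs,_=cv2.findContours(m,cv2.RETR_EXTERNAL,cv2.CHAIN_APPROX_NONE); out=[]
    for c in cs:
        if cv2.contourArea(c)<400: continue
        (cx,cy),(a,b),th=cv2.minAreaRect(c)
        box=cv2.boxPoints(((cx,cy),(a,b),th)); e=box[1]-box[0]  # px (col,row)
        yaw=np.arctan2(-e[0],-e[1])%(np.pi/2)
        c0=(AX[0]+150-cy*.5,AX[1]+150-cx*.5)
        out.append((c0[0],c0[1],yaw,a*.5,b*.5)); print("cap" if a*b>4000 else "?",np.round(out[-1],2),"r",round(np.hypot(c0[0]-AX[0],c0[1]-AX[1]),1))
    return out
E
python3 - <<'E'
from h import *
p=arm.get_image("top"); caps(p)
E
```

```text
cap [412.4  278.15   0.79  39.95  39.95] r 79.8
cap [431.46 350.72   1.15  40.22  39.44] r 73.3
? [488.65 303.9    0.    26.5   28.  ] r 0.8
cap [504.26 384.16   0.63  40.44  40.58] r 81.9
cap [562.15 329.49   0.72  41.28  40.54] r 78.5
```

Run:
```python
from h import *
plan([412.4,278.1,200],.79,1.72)
```

```text
[-0.409  0.756  0.11 ] [ 0.006 -0.002 -0.49 ] 1.7
[-0.58   0.634  0.108] [ 0.    0.   -0.49] 1.7
[-0.717  0.475  0.108] [ 0.    0.   -0.49] 1.7
[-0.811  0.287  0.108] [-0.    0.   -0.49] 1.7
[-0.856  0.081  0.108] [ 0.    0.   -0.49] 1.7
[-0.85  -0.128  0.108] [ 0.    0.   -0.49] 1.7
[-0.794 -0.331  0.108] [ 0.    0.   -0.49] 1.7
```

Request:
apply_moves(increments=[[[-0.41,0.755,0.1,0,0,-0.49,0],[-0.41,0.755,0.1,0,0,-0.49,0],[-0.41,0.755,0.1,0,0,-0.49,0]]])

```text
clock: 14.2
position: [488.6, -229.3, 265.2]
ee_rot: [-0.433, 0.901, 0.002, -0.002]
contact_force: [0.5, 0.2, -0.1]
gripper_width: 44.3
```

Request:
apply_moves(increments=[[[-0.58,0.635,0.1,0,0,-0.49,0],[-0.58,0.635,0.1,0,0,-0.49,0],[-0.58,0.635,0.1,0,0,-0.49,0]]])

```text
clock: 14.5
position: [476.0, -144.9, 255.7]
ee_rot: [-0.54, 0.842, 0.001, -0.001]
contact_force: [0.1, -0.3, -0.0]
gripper_width: 42.4
```

Request:
apply_moves(increments=[[[-0.715,0.475,0.1,0,0,-0.49,0],[-0.715,0.475,0.1,0,0,-0.49,0],[-0.715,0.475,0.1,0,0,-0.49,0]]])

```text
clock: 14.8
position: [463.6, -60.6, 246.2]
ee_rot: [-0.639, 0.769, 0.001, -0.001]
contact_force: [0.7, 0.3, 0.1]
gripper_width: 42.6
```

Request:
apply_moves(increments=[[[-0.81,0.285,0.1,0,0,-0.49,0],[-0.81,0.285,0.1,0,0,-0.49,0],[-0.81,0.285,0.1,0,0,-0.49,0]]])

```text
clock: 15.1
position: [451.5, 24.2, 236.5]
ee_rot: [0.728, -0.686, -0.0, 0.001]
contact_force: [1.0, 0.0, 0.3]
gripper_width: 42.7
```

Request:
apply_moves(increments=[[[-0.855,0.08,0.1,0,0,-0.49,0],[-0.855,0.08,0.1,0,0,-0.49,0],[-0.855,0.08,0.1,0,0,-0.49,0]]])

```text
clock: 15.4
position: [439.3, 109.1, 226.7]
ee_rot: [0.806, -0.592, -0.0, 0.001]
contact_force: [-0.1, -0.6, -0.8]
gripper_width: 42.9
```

Request:
apply_moves(increments=[[[-0.85,-0.13,0.1,0,0,-0.49,0],[-0.85,-0.13,0.1,0,0,-0.49,0],[-0.85,-0.13,0.1,0,0,-0.49,0]]])

```text
clock: 15.7
position: [426.9, 194.2, 216.7]
ee_rot: [0.872, -0.489, 0.0, 0.0]
contact_force: [-0.1, -0.6, -0.4]
gripper_width: 42.1
```

Request:
apply_moves(increments=[[[-0.795,-0.33,0.1,0,0,-0.49,0],[-0.795,-0.33,0.1,0,0,-0.49,0],[-0.795,-0.33,0.1,0,0,-0.49,0],[-0.795,-0.33,0.1,0,0,-0.49,0]]])

```text
clock: 16.1
position: [413.5, 276.7, 206.7]
ee_rot: [0.924, -0.381, -0.0, 0.001]
contact_force: [0.7, 1.5, -0.4]
gripper_width: 42.4
```

Run:
```python
from h import *
print(pose()[0],arm.read_state()["gripper_width"],arm.read_state()["joints"].round(2))
p=arm.get_image("top");crop(p,(201,271),110,110,6,"d1.png"); caps(p)
s=arm.get_image("side");crop(s,(280,310),140,110,5,"d2.png")
plan([412.4,278.1,118],.79)
```

```text
[413.47230884 276.66385657 206.73466906] 42.366366086037374 [ 0.92  0.27 -0.44  0.   -0.87 -0.13]
crop origin 146 216 scale 6
? [488.4 303.9   0.   27.   29. ] r 0.5
cap [430.71 345.12   0.84 201.31 103.67] r 70.5
cap [562.21 329.55   0.71  42.09  41.02] r 78.6
crop origin 210 255 scale 5
[-0.022 -0.009  0.891] [ 0.002 -0.    -0.004] 1.8
```

View pics/d1.png

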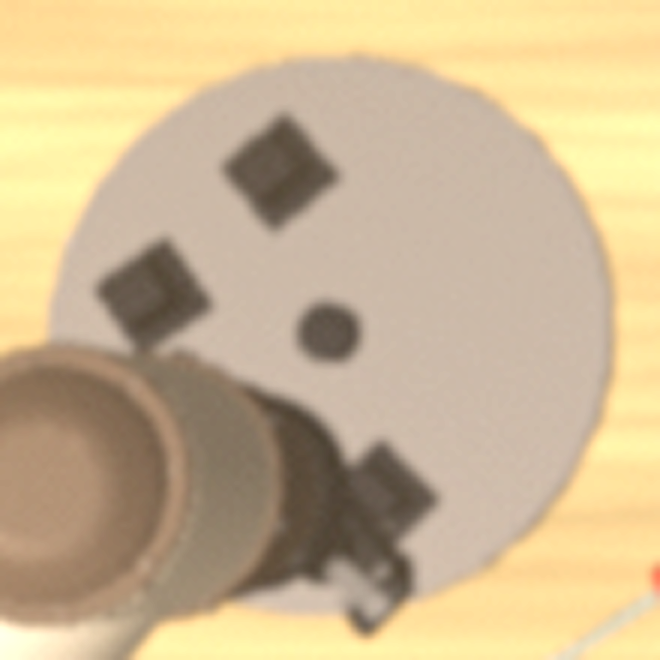

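View pics/d2.png

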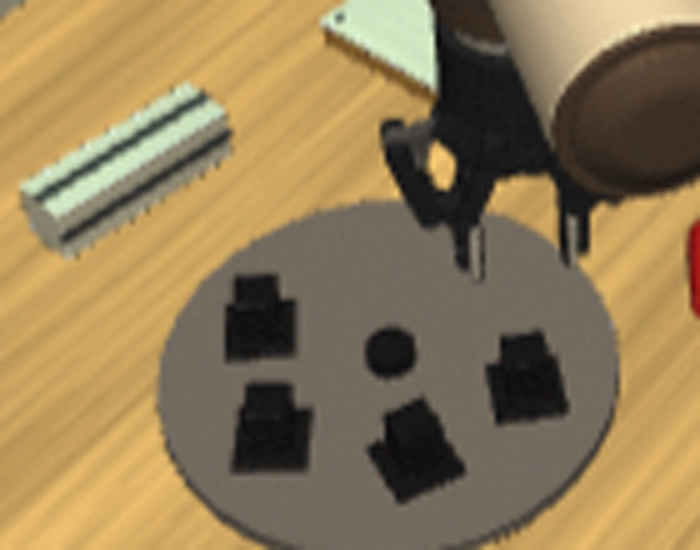

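Side crop shows the jaws above the near cap (525,375), the other three untouched. Descend.

Request:
apply_moves(increments=[[[-0.02,-0.01,0.35,0,0,0,0],[-0.02,-0.01,0.6,0,0,0,0],[-0.02,-0.01,0.8,0,0,0,0],[-0.02,-0.01,0.88,0,0,0,0],[-0.02,-0.01,0.88,0,0,0,0],[-0.02,-0.01,0.88,0,0,0,0]]])

```text
clock: 16.8
position: [412.9, 279.5, 120.2]
ee_rot: [0.925, -0.38, 0.0, -0.001]
contact_force: [-0.5, -0.3, 0.3]
gripper_width: 42.3
```

Request:
apply_moves(increments=[[[0,0,0,0,0,0,-0.3],[0,0,0,0,0,0,-0.4],[0,0,0,0,0,0,-0.5],[0,0,0,0,0,0,-1],[0,0,0,0,0,0,-1],[0,0,0,0,0,0,-1],[0,0,0,0,0,0,-1]]])

```text
clock: 17.5
position: [412.5, 280.0, 120.5]
ee_rot: [0.925, -0.38, 0.0, -0.001]
contact_force: [-1.3, -1.1, 7.0]
gripper_width: 22.7
```

Request:
apply_moves(increments=[[[0,0,-0.1,0,0,0,-1],[0,0,-0.3,0,0,0,-1],[0,0,-0.6,0,0,0,-1],[0,0,-0.9,0,0,0,-1],[0,0,-0.9,0,0,0,-1]]])

```text
clock: 18.0
position: [413.7, 281.3, 214.1]
ee_rot: [0.925, -0.38, 0.002, -0.005]
contact_force: [0.7, 0.2, -0.1]
gripper_width: 23.0
```

Run:
```python
from h import *
print(pose()[0],arm.read_state()["gripper_width"])
s=arm.get_image("side");crop(s,(280,310),140,110,5,"d3.png")
plan([565,45,200],1.55,.76)
```

```text
[413.73652811 281.34511273 214.13322467] 22.979153788653985
crop origin 210 255 scale 5
[0.913 0.202 0.038] [-0.012 -0.    -0.506] 1.9
[0.833 0.423 0.04 ] [ 0.     0.    -0.506] 1.9
[0.701 0.618 0.04 ] [ 0.     0.    -0.506] 1.9
```

View pics/d3.png

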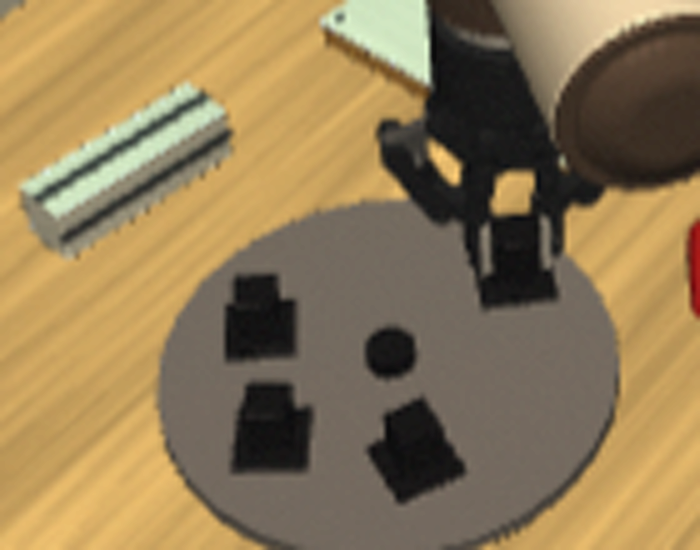

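Cap 1 held (crop (518,265)). To the plate's far right spot.

Run:
```python
from h import *
plan([655,-47,190],1.49,.7)
```

```text
[0.805 0.125 0.043] [-0.012  0.001 -0.28 ] 1.6
[0.78  0.236 0.044] [ 0.    0.   -0.28] 1.6
[0.739 0.342 0.044] [ 0.    0.   -0.28] 1.6
[0.684 0.442 0.044] [ 0.    0.   -0.28] 1.6
[0.616 0.533 0.044] [ 0.    0.   -0.28] 1.6
```

Request:
apply_moves(increments=[[[0.2,0.03,0.01,0,0,-0.07,-1],[0.5,0.08,0.03,0,0,-0.18,-1],[0.8,0.125,0.04,0,0,-0.28,-1]]])

```text
clock: 18.35
position: [460.0, 213.6, 204.5]
ee_rot: [0.95, -0.313, -0.001, 0.001]
contact_force: [0.7, -0.6, -0.3]
gripper_width: 22.7
```

Request:
apply_moves(increments=[[[0.26,0.08,0.01,0,0,-0.09,-1],[0.52,0.16,0.03,0,0,-0.18,-1],[0.78,0.235,0.04,0,0,-0.28,-1]]])

```text
clock: 18.65
position: [508.7, 147.8, 200.3]
ee_rot: [0.969, -0.246, -0.001, 0.001]
contact_force: [0.3, -0.2, -0.4]
gripper_width: 22.8
```

Request:
apply_moves(increments=[[[0.25,0.11,0.01,0,0,-0.09,-1],[0.5,0.23,0.03,0,0,-0.18,-1],[0.74,0.34,0.04,0,0,-0.28,-1]]])

```text
clock: 18.95
position: [557.4, 82.5, 196.2]
ee_rot: [0.984, -0.178, -0.001, 0.001]
contact_force: [0.3, 0.3, -0.5]
gripper_width: 23.0
```

Request:
apply_moves(increments=[[[0.23,0.15,0.01,0,0,-0.09,-1],[0.46,0.3,0.03,0,0,-0.18,-1],[0.685,0.44,0.04,0,0,-0.28,-1]]])

```text
clock: 19.25
position: [606.0, 17.3, 192.0]
ee_rot: [0.994, -0.109, -0.001, 0.0]
contact_force: [0.3, -0.6, -0.5]
gripper_width: 22.9
```

Request:
apply_moves(increments=[[[0.2,0.18,0.01,0,0,-0.09,-1],[0.4,0.35,0.03,0,0,-0.18,-1],[0.615,0.53,0.04,0,0,-0.28,-1],[0.615,0.53,0.04,0,0,-0.28,-1]]])

```text
clock: 19.65
position: [655.3, -49.2, 187.4]
ee_rot: [0.999, -0.041, -0.001, 0.0]
contact_force: [-0.1, 0.7, -0.4]
gripper_width: 23.1
```

Run:
```python
from h import *
print(pose()[0],arm.read_state()["gripper_width"])
s=arm.get_image("side");crop(s,(310,245),120,100,6,"d4.png")
plan([655,-47,110],1.49)
```

```text
[655.34248302 -49.16304493 187.43667811] 23.079327946555036
crop origin 250 195 scale 6
[ 0.007 -0.011  0.775] [ 0.001  0.006 -0.004] 1.6
```

View pics/d4.png

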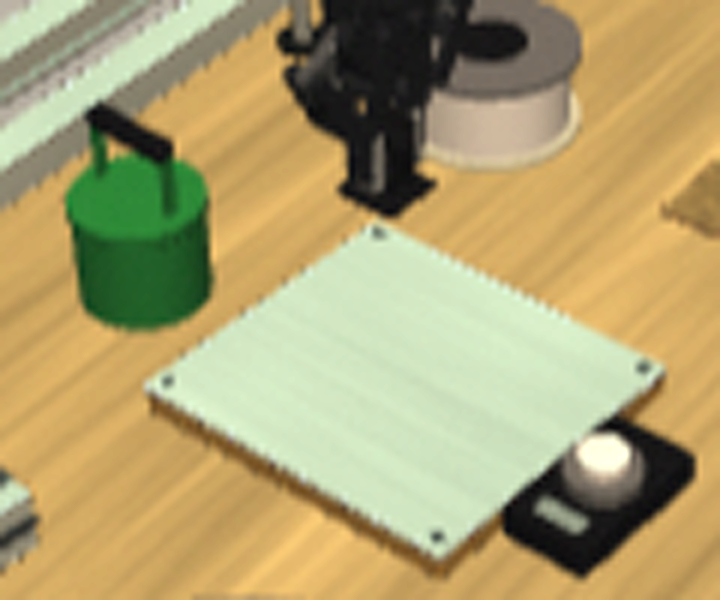

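Request:
apply_moves(increments=[[[0,-0.01,0.3,0,0,0,-1],[0,-0.01,0.55,0,0,0,-1],[0,-0.01,0.7,0,0,0,-1],[0,-0.01,0.76,0,0,0,-1],[0,-0.01,0.76,0,0,0,-1],[0,-0.01,0.76,0,0,0,-1]]])

```text
clock: 20.3
position: [655.3, -45.4, 114.5]
ee_rot: [0.999, -0.04, 0.001, -0.0]
contact_force: [-0.2, -0.0, -0.5]
gripper_width: 22.9
```

Request:
apply_moves(increments=[[[0,0,0.01,0,0,0,-1],[0,0,0.02,0,0,0,-1],[0,0,0.025,0,0,0,-1],[0,0,0.025,0,0,0,-1]]])

```text
clock: 20.7
position: [654.7, -45.7, 111.1]
ee_rot: [0.999, -0.04, 0.0, -0.0]
contact_force: [0.8, 0.3, -0.5]
gripper_width: 22.8
```

Request:
apply_moves(increments=[[[0,0,0.01,0,0,0,-1],[0,0,0.02,0,0,0,-1],[0,0,0.025,0,0,0,-1],[0,0,0.025,0,0,0,-1]]])

```text
clock: 21.1
position: [654.6, -45.7, 108.2]
ee_rot: [0.999, -0.04, -0.0, 0.0]
contact_force: [0.6, -0.8, -0.1]
gripper_width: 22.7
```

Request:
apply_moves(increments=[[[0,0,0.01,0,0,0,-1],[0,0,0.012,0,0,0,-1],[0,0,0.012,0,0,0,-1]]])

```text
clock: 21.4
position: [654.8, -45.7, 107.6]
ee_rot: [0.999, -0.04, 0.0, 0.0]
contact_force: [-2.3, -0.3, 3.2]
gripper_width: 22.7
```

Request:
apply_moves(increments=[[[0,0,0,0,0,0,0],[0,0,0,0,0,0,0],[0,0,0,0,0,0,0],[0,0,-0.2,0,0,0,0],[0,0,-0.5,0,0,0,0],[0,0,-0.95,0,0,0,0],[0,0,-0.95,0,0,0,0]]])

```text
clock: 22.1
position: [658.0, -45.7, 209.6]
ee_rot: [0.999, -0.039, 0.007, -0.0]
contact_force: [1.5, 0.3, 0.7]
gripper_width: 42.4
```

Run:
```python
from h import *
print(pose()[0],arm.read_state()["gripper_width"])
p=arm.get_image("top");c=caps(p);crop(p,(201,271),110,110,6,"e0.png")
s=arm.get_image("side");crop(s,(310,245),120,100,6,"d5.png")
```

```text
[658.02862762 -45.6523148  209.60078848] 42.38672069817953
cap [431.65 350.9    1.14  41.17  39.88] r 73.3
? [488.3  303.7    1.11  29.07  26.83] r 0.4
cap [504.37 384.03   0.64  41.08  40.99] r 81.8
cap [562.42 329.18   0.72  41.59  40.89] r 78.7
crop origin 146 216 scale 6
crop origin 250 195 scale 6
```

View pics/d5.png

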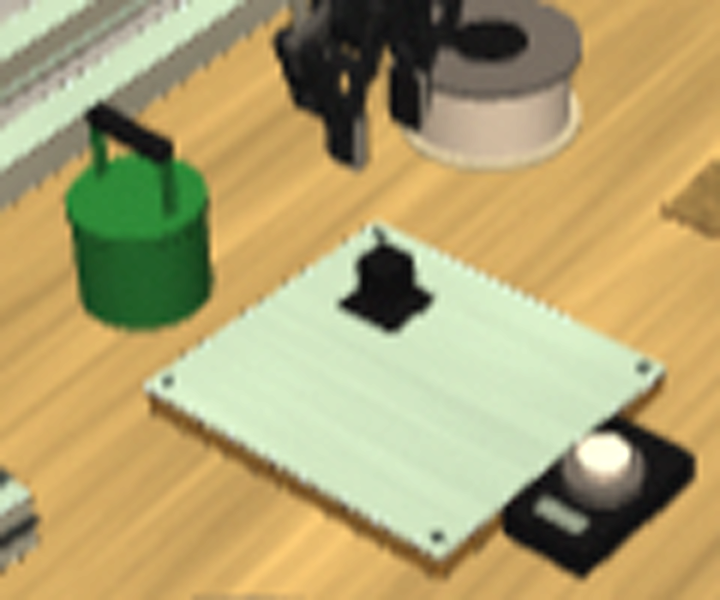

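View pics/e0.png

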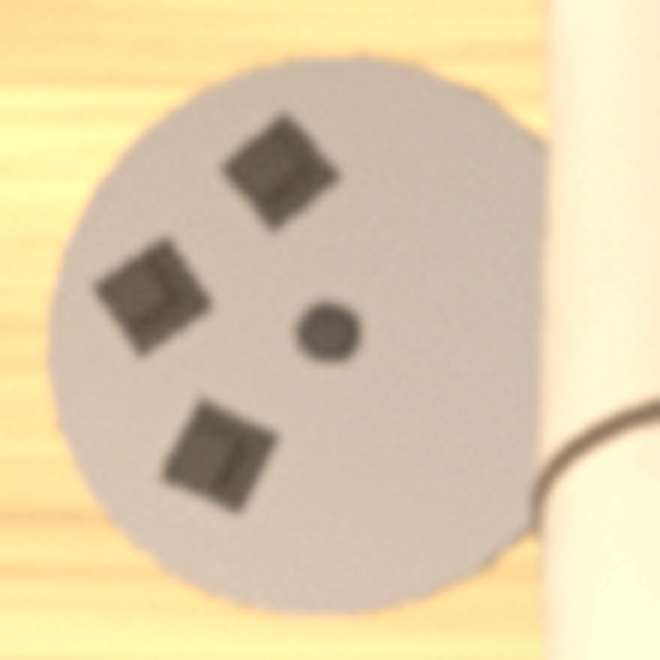

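Cap 1 stands on the plate (crop (387,290)). Platter not turned; next the cap at (562,329).

Run:
```python
from h import *
plan([562.4,329.2,200],.72,-.77)
```

```text
[-0.306 -0.915  0.009] [-0.003 -0.006  0.385] 1.9
[-0.475 -0.84   0.009] [0.    0.    0.385] 1.9
[-0.627 -0.733  0.009] [0.    0.    0.385] 1.9
[-0.756 -0.6    0.009] [0.    0.    0.385] 1.9
```

Request:
apply_moves(increments=[[[-0.305,-0.915,0,0,0,0.385,0],[-0.305,-0.915,0,0,0,0.385,0],[-0.305,-0.915,0,0,0,0.385,0]]])

```text
clock: 22.5
position: [629.9, 52.2, 200.6]
ee_rot: [0.991, -0.134, -0.001, 0.0]
contact_force: [0.2, -0.7, 0.3]
gripper_width: 42.7
```

Request:
apply_moves(increments=[[[-0.475,-0.84,0,0,0,0.385,0],[-0.475,-0.84,0,0,0,0.385,0],[-0.475,-0.84,0,0,0,0.385,0]]])

```text
clock: 22.8
position: [607.0, 145.8, 200.7]
ee_rot: [0.974, -0.228, -0.001, 0.0]
contact_force: [0.1, -1.0, -0.4]
gripper_width: 42.9
```

Request:
apply_moves(increments=[[[-0.625,-0.735,0,0,0,0.385,0],[-0.625,-0.735,0,0,0,0.385,0],[-0.625,-0.735,0,0,0,0.385,0]]])

```text
clock: 23.1
position: [584.3, 239.4, 200.8]
ee_rot: [0.947, -0.32, -0.001, 0.0]
contact_force: [-0.9, -0.2, -0.0]
gripper_width: 42.7
```

Request:
apply_moves(increments=[[[-0.755,-0.6,0,0,0,0.385,0],[-0.755,-0.6,0,0,0,0.385,0],[-0.755,-0.6,0,0,0,0.385,0],[-0.755,-0.6,0,0,0,0.385,0]]])

```text
clock: 23.5
position: [561.9, 329.0, 200.7]
ee_rot: [0.911, -0.411, -0.001, 0.001]
contact_force: [0.1, -0.3, -0.9]
gripper_width: 42.5
```

Run:
```python
from h import *
print(pose()[0],arm.read_state()["gripper_width"],arm.read_state()["joints"].round(2))
s=arm.get_image("side");crop(s,(280,310),140,110,5,"e1.png")
plan([562.4,329.2,122],.72)
```

```text
[561.8571294  329.03839332 200.72768831] 42.49936843249653 [ 0.78  0.51 -0.06 -0.   -1.   -0.05]
crop origin 210 255 scale 5
[-0.007 -0.011  0.789] [ 0.005 -0.     0.003] 1.6
```

View pics/e1.png

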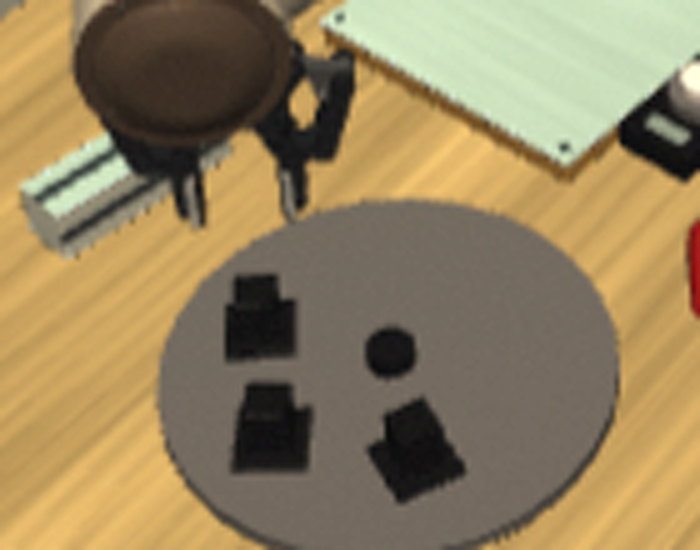

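Request:
apply_moves(increments=[[[-0.01,0,0.35,0,0,0,0],[-0.01,0,0.6,0,0,0,0],[-0.01,0,0.75,0,0,0,0],[-0.01,0,0.78,0,0,0,0],[-0.01,0,0.78,0,0,0,0],[-0.01,0,0.78,0,0,0,0]]])

```text
clock: 24.15
position: [562.6, 329.9, 125.6]
ee_rot: [0.911, -0.412, 0.001, -0.001]
contact_force: [0.6, 0.2, 0.6]
gripper_width: 42.6
```

Run:
```python
from h import *
plan([562.4,329.2,122.5],.72)
```

```text
[0.004 0.006 0.031] [-0.005 -0.001  0.002] 0.1
```

Request:
apply_moves(increments=[[[0,0,0.02,0,0,0,0],[0,0,0.02,0,0,0,-0.3],[0,0,0.02,0,0,0,-0.4],[0,0,0.02,0,0,0,-0.5],[0,0,0.02,0,0,0,-1],[0,0,0.02,0,0,0,-1],[0,0,0.02,0,0,0,-1],[0,0,0.02,0,0,0,-1]]])

```text
clock: 24.95
position: [561.9, 330.0, 122.9]
ee_rot: [0.911, -0.412, 0.0, -0.0]
contact_force: [-1.5, -0.3, 5.6]
gripper_width: 22.8
```

Request:
apply_moves(increments=[[[0,0,-0.1,0,0,0,-1],[0,0,-0.3,0,0,0,-1],[0,0,-0.6,0,0,0,-1],[0,0,-0.8,0,0,0,-1],[0,0,-0.8,0,0,0,-1]]])

```text
clock: 25.45
position: [562.9, 330.6, 205.9]
ee_rot: [0.911, -0.412, 0.002, -0.003]
contact_force: [0.3, 0.9, 0.0]
gripper_width: 22.6
```

Run:
```python
from h import *
print(pose()[0],arm.read_state()["gripper_width"])
s=arm.get_image("side");crop(s,(280,310),140,110,5,"e2.png")
plan([655,43,190],1.49,.7)
```

```text
[562.93451371 330.60283833 205.88921703] 22.605788602260887
crop origin 210 255 scale 5
[0.923 0.399 0.044] [-0.006 -0.    -0.513] 2.0
[0.792 0.62  0.045] [ 0.     0.    -0.513] 2.0
[0.609 0.8   0.045] [ 0.     0.    -0.513] 2.0
```

View pics/e2.png

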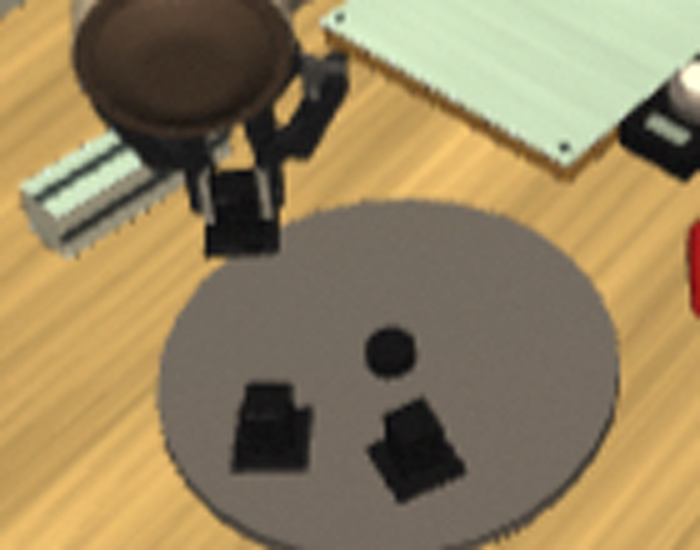

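Cap 2 held (crop (243,215)). Carry to (655,43).

Request:
apply_moves(increments=[[[0.2,0.09,0.01,0,0,-0.12,-1],[0.45,0.2,0.02,0,0,-0.25,-1],[0.7,0.3,0.03,0,0,-0.38,-1],[0.925,0.4,0.045,0,0,-0.51,-1]]])

```text
clock: 25.9
position: [592.3, 232.4, 195.8]
ee_rot: [0.956, -0.292, -0.001, 0.001]
contact_force: [0.7, 0.8, -0.6]
gripper_width: 22.7
```

Request:
apply_moves(increments=[[[0.2,0.15,0.01,0,0,-0.13,-1],[0.4,0.31,0.02,0,0,-0.26,-1],[0.6,0.46,0.03,0,0,-0.38,-1],[0.79,0.62,0.045,0,0,-0.51,-1]]])

```text
clock: 26.3
position: [623.0, 136.9, 191.3]
ee_rot: [0.986, -0.168, -0.001, 0.001]
contact_force: [0.2, -0.3, -0.4]
gripper_width: 22.8
```

Request:
apply_moves(increments=[[[0.15,0.2,0.01,0,0,-0.13,-1],[0.3,0.4,0.02,0,0,-0.26,-1],[0.46,0.6,0.03,0,0,-0.38,-1],[0.61,0.8,0.045,0,0,-0.51,-1],[0.61,0.8,0.045,0,0,-0.51,-1]]])

```text
clock: 26.8
position: [653.8, 39.6, 186.3]
ee_rot: [0.999, -0.044, -0.002, 0.001]
contact_force: [-0.1, -0.4, -1.6]
gripper_width: 22.8
```

Run:
```python
from h import *
print(pose()[0],arm.read_state()["gripper_width"])
plan([655,43,115],1.49)
```

```text
[653.81365914  39.60363794 186.27475625] 22.800202676911614
[ 0.012 -0.036  0.713] [ 0.002  0.008 -0.015] 1.4
```

Request:
apply_moves(increments=[[[0,-0.02,0.3,0,0,0,-1],[0,-0.02,0.55,0,0,0,-1],[0,-0.02,0.7,0,0,0,-1],[0,-0.02,0.73,0,0,0,-1],[0,-0.02,0.73,0,0,0,-1],[0,-0.02,0.73,0,0,0,-1],[0,-0.02,0.73,0,0,0,-1]]])

```text
clock: 27.5
position: [655.1, 44.8, 117.1]
ee_rot: [0.999, -0.042, 0.001, -0.0]
contact_force: [-0.7, 0.0, 0.7]
gripper_width: 22.7
```

Request:
apply_moves(increments=[[[0,0,0.01,0,0,0,-1],[0,0,0.015,0,0,0,-1],[0,0,0.015,0,0,0,-1]]])

```text
clock: 27.8
position: [654.5, 44.5, 114.5]
ee_rot: [0.999, -0.042, 0.0, -0.0]
contact_force: [0.1, 0.1, -0.5]
gripper_width: 23.1
```

Request:
apply_moves(increments=[[[0,0,0.01,0,0,0,-1],[0,0,0.015,0,0,0,-1],[0,0,0.015,0,0,0,-1]]])

```text
clock: 28.1
position: [654.4, 44.4, 112.5]
ee_rot: [0.999, -0.042, -0.0, 0.0]
contact_force: [0.0, -0.4, 0.1]
gripper_width: 22.9
```

Request:
apply_moves(increments=[[[0,0,0.01,0,0,0,-1],[0,0,0.02,0,0,0,-1],[0,0,0.025,0,0,0,-1],[0,0,0.025,0,0,0,-1]]])

```text
clock: 28.5
position: [654.4, 44.4, 110.1]
ee_rot: [0.999, -0.042, -0.0, 0.0]
contact_force: [0.4, -0.9, 0.4]
gripper_width: 23.0
```

Request:
apply_moves(increments=[[[0,0,0.01,0,0,0,-1],[0,0,0.01,0,0,0,-1]]])

```text
clock: 28.7
position: [654.5, 44.5, 110.0]
ee_rot: [0.999, -0.042, 0.0, 0.0]
contact_force: [-1.6, -0.2, 3.8]
gripper_width: 23.0
```

Request:
apply_moves(increments=[[[0,0,0,0,0,0,0],[0,0,0,0,0,0,0],[0,0,0,0,0,0,0],[0,0,-0.2,0,0,0,0],[0,0,-0.5,0,0,0,0],[0,0,-0.9,0,0,0,0],[0,0,-0.9,0,0,0,0]]])

```text
clock: 29.4
position: [657.5, 44.9, 205.8]
ee_rot: [0.999, -0.042, 0.006, -0.001]
contact_force: [0.0, -0.2, 0.9]
gripper_width: 42.9
```

Run:
```python
from h import *
print(pose()[0],arm.read_state()["gripper_width"])
p=arm.get_image("top");c=caps(p);crop(p,(201,271),110,110,6,"f0.png")
s=arm.get_image("side");crop(s,(310,245),120,100,6,"f1.png")
```

```text
[657.47347614  44.91450429 205.80938077] 42.93257146133974
cap [431.61 350.92   1.14  44.26  43.16] r 73.3
? [4.8774e+02 3.1681e+02 1.3000e-01 1.9160e+01 7.7300e+00] r 12.9
cap [504.45 384.24   0.61  44.74  44.48] r 82.0
cap [462.02 230.08   1.19  87.52 227.52] r 78.2
crop origin 146 216 scale 6
crop origin 250 195 scale 6
```

View pics/f1.png

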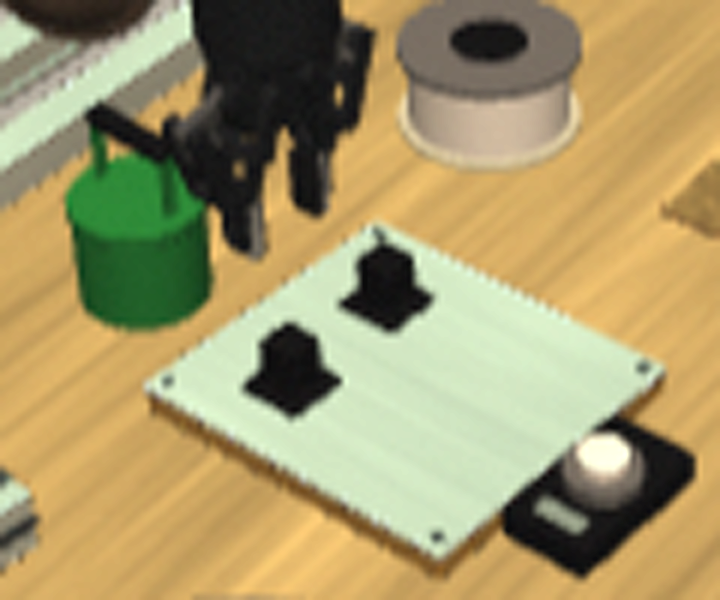

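View pics/f0.png

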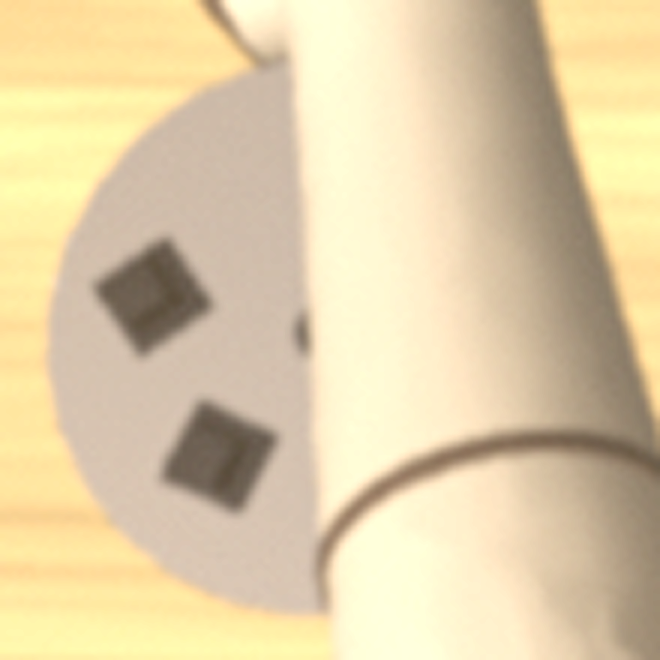

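Run:
```python
from h import *
plan([431.5,350.5,200],2.71,1.22)
```

```text
[-0.621 -0.715  0.   ] [-0.002 -0.005 -0.612] 2.0
[-0.377 -0.869  0.001] [ 0.     0.    -0.612] 2.0
[-0.098 -0.942  0.001] [ 0.     0.    -0.612] 2.0
[ 0.191 -0.927  0.001] [ 0.     0.    -0.612] 2.0
```

Request:
apply_moves(increments=[[[-0.62,-0.715,0,0,0,-0.61,0],[-0.62,-0.715,0,0,0,-0.61,0],[-0.62,-0.715,0,0,0,-0.61,0]]])

```text
clock: 29.8
position: [595.5, 123.8, 197.6]
ee_rot: [0.994, 0.113, -0.002, 0.0]
contact_force: [0.4, -0.9, 0.2]
gripper_width: 43.2
```

Request:
apply_moves(increments=[[[-0.375,-0.87,0,0,0,-0.61,0],[-0.375,-0.87,0,0,0,-0.61,0],[-0.375,-0.87,0,0,0,-0.61,0]]])

```text
clock: 30.1
position: [540.6, 200.3, 198.0]
ee_rot: [0.965, 0.263, -0.001, 0.0]
contact_force: [0.7, -0.1, 0.6]
gripper_width: 42.6
```

Request:
apply_moves(increments=[[[-0.1,-0.94,0,0,0,-0.61,0],[-0.1,-0.94,0,0,0,-0.61,0],[-0.1,-0.94,0,0,0,-0.61,0]]])

```text
clock: 30.4
position: [485.4, 276.4, 198.2]
ee_rot: [0.914, 0.406, -0.001, 0.0]
contact_force: [-0.1, -0.6, 0.8]
gripper_width: 43.3
```

Request:
apply_moves(increments=[[[0.19,-0.925,0,0,0,-0.61,0],[0.19,-0.925,0,0,0,-0.61,0],[0.19,-0.925,0,0,0,-0.61,0],[0.19,-0.925,0,0,0,-0.61,0],[0.19,-0.925,0,0,0,-0.61,0]]])

```text
clock: 30.9
position: [432.5, 349.3, 198.5]
ee_rot: [0.844, 0.536, -0.001, 0.0]
contact_force: [-0.0, -0.1, -0.3]
gripper_width: 42.7
```

Run:
```python
from h import *
print(pose()[0],arm.read_state()["gripper_width"],arm.read_state()["joints"].round(2))
s=arm.get_image("side");crop(s,(280,310),140,110,5,"f2.png")
plan([431.5,350.5,122],2.71)
```

```text
[432.45588265 349.30357282 198.48437358] 42.67956352639363 [ 0.97  0.37 -0.31 -0.   -0.9   1.73]
crop origin 210 255 scale 5
[ 0.009 -0.016  0.766] [-0.     0.003 -0.014] 1.5
```

View pics/f2.png

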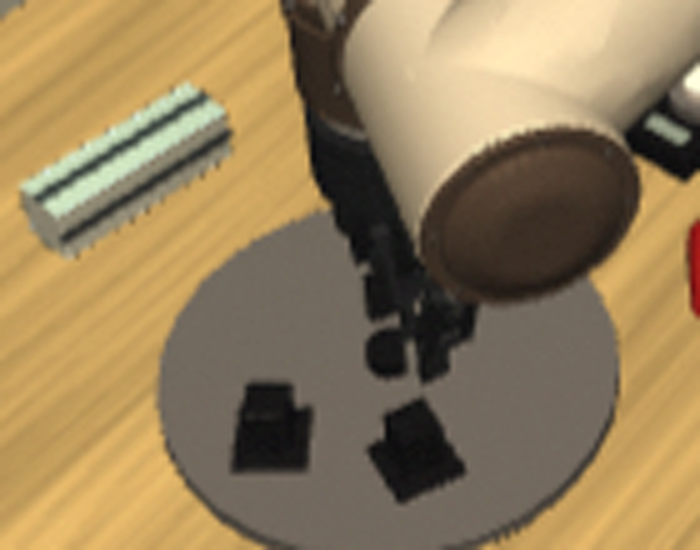

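Request:
apply_moves(increments=[[[0.01,-0.01,0.35,0,0,-0.01,0],[0.01,-0.01,0.6,0,0,-0.01,0],[0.01,-0.01,0.73,0,0,-0.01,0],[0.01,-0.01,0.77,0,0,-0.01,0],[0.01,-0.01,0.77,0,0,-0.01,0],[0.01,-0.01,0.77,0,0,-0.01,0],[0.01,-0.01,0.77,0,0,-0.01,0]]])

```text
clock: 31.65
position: [431.9, 352.2, 123.4]
ee_rot: [0.842, 0.54, 0.001, -0.0]
contact_force: [-1.0, 1.1, -0.8]
gripper_width: 42.9
```

Run:
```python
from h import *
plan([431.5,350.5,122.5],2.71)
```

```text
[-0.018  0.004  0.009] [ 0.001 -0.005  0.002] 0.0
```

Request:
apply_moves(increments=[[[-0.015,0,0.01,0,0,0,0],[-0.015,0,0.01,0,0,0,-0.3],[-0.015,0,0.01,0,0,0,-0.4],[-0.015,0,0.01,0,0,0,-0.5],[-0.015,0,0.01,0,0,0,-1],[-0.015,0,0.01,0,0,0,-1],[-0.015,0,0.01,0,0,0,-1],[-0.015,0,0.01,0,0,0,-1]]])

```text
clock: 32.45
position: [431.0, 350.7, 121.7]
ee_rot: [0.842, 0.54, 0.001, -0.0]
contact_force: [-0.8, 0.2, 5.3]
gripper_width: 22.6
```

Request:
apply_moves(increments=[[[0,0,-0.1,0,0,0,-1],[0,0,-0.3,0,0,0,-1],[0,0,-0.6,0,0,0,-1],[0,0,-0.8,0,0,0,-1],[0,0,-0.8,0,0,0,-1]]])

```text
clock: 32.95
position: [431.6, 351.3, 204.3]
ee_rot: [0.842, 0.54, 0.003, -0.001]
contact_force: [0.5, -0.2, 0.4]
gripper_width: 23.0
```

Run:
```python
from h import *
print(pose()[0],arm.read_state()["gripper_width"])
s=arm.get_image("side");crop(s,(280,310),140,110,5,"f3.png")
plan([560,-45,190],-.08,.35)
```

```text
[431.63850399 351.2916408  204.34746359] 23.01216920251922
crop origin 210 255 scale 5
[-0.764  0.706  0.029] [ 0.001 -0.005 -0.175] 2.1
[-0.823  0.637  0.031] [ 0.     0.    -0.175] 2.1
[-0.875  0.562  0.031] [ 0.     0.    -0.175] 2.1
[-0.921  0.483  0.031] [ 0.     0.    -0.175] 2.1
```

View pics/f3.png

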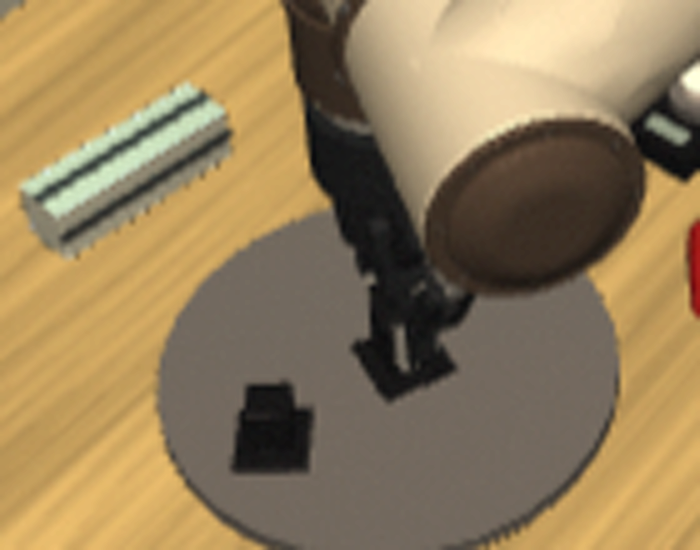

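Run:
```python
from h import *
plan([560,-45,190])
```

```text
[-0.764  0.706  0.029] [ 0.    -0.005  0.   ] 2.1
[-0.764  0.706  0.031] [0. 0. 0.] 2.1
[-0.764  0.706  0.031] [0. 0. 0.] 2.1
[-0.764  0.706  0.031] [0. 0. 0.] 2.1
```

Cap 3 held (crop (402,355)). Carry to (560,-45).

Request:
apply_moves(increments=[[[-0.15,0.14,0.01,0,0,0,-1],[-0.35,0.32,0.01,0,0,0,-1],[-0.55,0.51,0.02,0,0,0,-1],[-0.765,0.705,0.03,0,0,0,-1]]])

```text
clock: 33.4
position: [462.3, 250.0, 196.6]
ee_rot: [0.842, 0.54, -0.002, 0.0]
contact_force: [0.4, -0.6, -0.7]
gripper_width: 23.0
```

Request:
apply_moves(increments=[[[-0.19,0.18,0.01,0,0,0,-1],[-0.38,0.35,0.01,0,0,0,-1],[-0.57,0.53,0.02,0,0,0,-1],[-0.765,0.705,0.03,0,0,0,-1]]])

```text
clock: 33.8
position: [494.4, 151.0, 193.6]
ee_rot: [0.842, 0.54, -0.002, -0.0]
contact_force: [-0.4, 0.0, -0.8]
gripper_width: 22.9
```

Request:
apply_moves(increments=[[[-0.19,0.18,0.01,0,0,0,-1],[-0.38,0.35,0.01,0,0,0,-1],[-0.57,0.53,0.02,0,0,0,-1],[-0.765,0.705,0.03,0,0,0,-1]]])

```text
clock: 34.2
position: [526.5, 52.2, 190.6]
ee_rot: [0.842, 0.54, -0.002, -0.001]
contact_force: [0.2, 0.9, -0.5]
gripper_width: 22.5
```

Request:
apply_moves(increments=[[[-0.19,0.18,0.01,0,0,0,-1],[-0.38,0.35,0.01,0,0,0,-1],[-0.57,0.53,0.02,0,0,0,-1],[-0.765,0.705,0.03,0,0,0,-1],[-0.765,0.705,0.03,0,0,0,-1],[-0.765,0.705,0.03,0,0,0,-1]]])

```text
clock: 34.8
position: [558.5, -45.9, 187.7]
ee_rot: [0.842, 0.539, -0.001, -0.001]
contact_force: [0.0, 0.5, -0.6]
gripper_width: 22.5
```

Run:
```python
from h import *
print(pose()[0],arm.read_state()["gripper_width"],arm.read_state()["joints"].round(2))
s=arm.get_image("side");crop(s,(310,245),120,100,6,"f4.png")
plan([560,-45,115])
```

```text
[558.47595481 -45.93390525 187.6893771 ] 22.538564163185093 [ 0.21  0.39 -0.31 -0.   -0.88  2.5 ]
crop origin 250 195 scale 6
[0.01  0.013 0.731] [-0.004  0.002  0.   ] 1.5
```

View pics/f4.png

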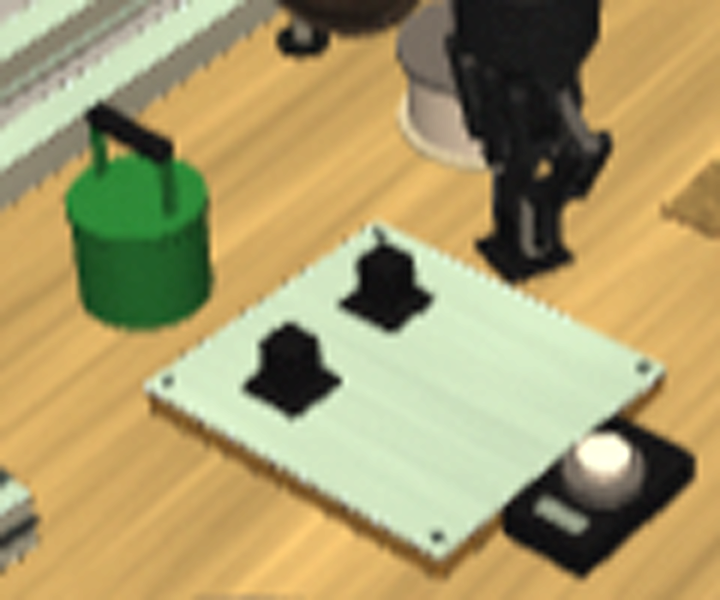

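Request:
apply_moves(increments=[[[0.01,0.01,0.3,0,0,0,-1],[0.01,0.01,0.55,0,0,0,-1],[0.01,0.01,0.7,0,0,0,-1],[0.01,0.01,0.75,0,0,0,-1],[0.01,0.01,0.75,0,0,0,-1],[0.01,0.01,0.75,0,0,0,-1],[0.01,0.01,0.75,0,0,0,-1]]])

```text
clock: 35.55
position: [561.2, -44.6, 115.3]
ee_rot: [0.842, 0.54, 0.001, 0.0]
contact_force: [-1.3, -0.0, -0.2]
gripper_width: 23.2
```

Request:
apply_moves(increments=[[[0,0,0.01,0,0,0,-1],[0,0,0.02,0,0,0,-1],[0,0,0.03,0,0,0,-1],[0,0,0.03,0,0,0,-1]]])

```text
clock: 35.95
position: [560.6, -45.0, 111.1]
ee_rot: [0.842, 0.54, -0.0, -0.0]
contact_force: [0.1, 0.3, -0.7]
gripper_width: 22.8
```

Request:
apply_moves(increments=[[[0,0,0.01,0,0,0,-1],[0,0,0.015,0,0,0,-1],[0,0,0.02,0,0,0,-1],[0,0,0.02,0,0,0,-1]]])

```text
clock: 36.35
position: [560.6, -44.9, 109.1]
ee_rot: [0.842, 0.54, -0.0, -0.0]
contact_force: [0.2, 0.7, -0.3]
gripper_width: 23.0
```

Request:
apply_moves(increments=[[[0,0,0.01,0,0,0,-1],[0,0,0.012,0,0,0,-1],[0,0,0.012,0,0,0,-1]]])

```text
clock: 36.65
position: [560.8, -44.9, 108.7]
ee_rot: [0.842, 0.54, 0.0, 0.0]
contact_force: [-1.5, -0.8, 6.3]
gripper_width: 23.1
```

Request:
apply_moves(increments=[[[0,0,0,0,0,0,0],[0,0,0,0,0,0,0],[0,0,0,0,0,0,0],[0,0,-0.2,0,0,0,0],[0,0,-0.5,0,0,0,0],[0,0,-0.9,0,0,0,0],[0,0,-0.9,0,0,0,0]]])

```text
clock: 37.35
position: [563.6, -44.7, 203.6]
ee_rot: [0.841, 0.54, 0.005, 0.003]
contact_force: [1.1, 0.0, 0.9]
gripper_width: 42.6
```

Run:
```python
from h import *
print(pose()[0],arm.read_state()["gripper_width"])
p=arm.get_image("top");c=caps(p);crop(p,(201,271),110,110,6,"g0.png")
s=arm.get_image("side");crop(s,(310,245),120,100,6,"g1.png")
```

```text
[563.62830705 -44.67746095 203.58212774] 42.6045709501625
? [488.65 303.65   0.    27.5   29.5 ] r 0.8
cap [503.74 384.28   0.65  42.11  41.68] r 81.9
? [5.5995e+02 2.5205e+02 2.4000e-01 8.4260e+01 1.1700e+01] r 88.8
crop origin 146 216 scale 6
crop origin 250 195 scale 6
```

View pics/g1.png

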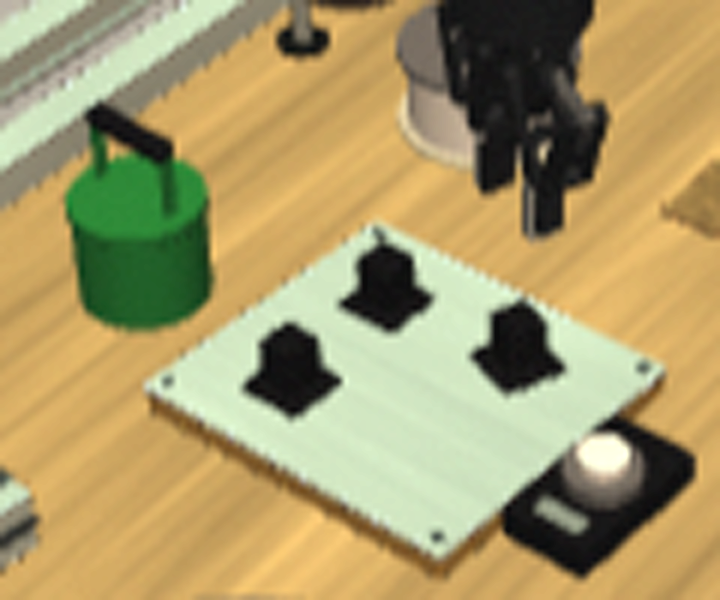

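View pics/g0.png

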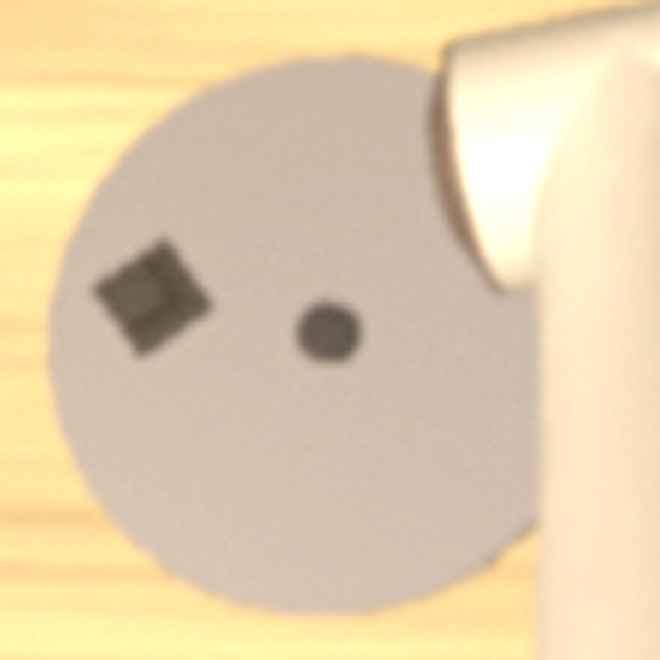

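Run:
```python
from h import *
plan([504.2,383.5,200],.64+1.571,-.5)
```

```text
[ 0.914 -0.576 -0.002] [ 0.003 -0.004  0.25 ] 2.2
[ 0.835 -0.685 -0.003] [0.   0.   0.25] 2.2
[ 0.743 -0.784 -0.003] [0.   0.   0.25] 2.2
[ 0.639 -0.87  -0.003] [0.   0.   0.25] 2.2
```

Request:
apply_moves(increments=[[[0.915,-0.575,0,0,0,0.25,0],[0.915,-0.575,0,0,0,0.25,0],[0.915,-0.575,0,0,0,0.25,0]]])

```text
clock: 37.75
position: [545.6, 65.5, 196.6]
ee_rot: [0.873, 0.488, -0.001, -0.0]
contact_force: [0.1, -0.0, -0.8]
gripper_width: 42.3
```

Request:
apply_moves(increments=[[[0.835,-0.685,0,0,0,0.25,0],[0.835,-0.685,0,0,0,0.25,0],[0.835,-0.685,0,0,0,0.25,0]]])

```text
clock: 38.05
position: [531.8, 172.9, 196.7]
ee_rot: [0.902, 0.433, -0.001, 0.0]
contact_force: [-0.4, -0.6, -0.6]
gripper_width: 42.8
```

Request:
apply_moves(increments=[[[0.745,-0.785,0,0,0,0.25,0],[0.745,-0.785,0,0,0,0.25,0],[0.745,-0.785,0,0,0,0.25,0]]])

```text
clock: 38.35
position: [517.8, 280.1, 196.7]
ee_rot: [0.927, 0.375, -0.0, 0.0]
contact_force: [0.6, -0.3, 0.1]
gripper_width: 43.0
```

Request:
apply_moves(increments=[[[0.64,-0.87,0,0,0,0.25,0],[0.64,-0.87,0,0,0,0.25,0],[0.64,-0.87,0,0,0,0.25,0],[0.64,-0.87,0,0,0,0.25,0],[0.64,-0.87,0,0,0,0.25,0]]])

```text
clock: 38.85
position: [504.1, 382.0, 196.9]
ee_rot: [0.949, 0.314, -0.001, 0.001]
contact_force: [0.1, -0.2, -0.3]
gripper_width: 42.9
```

Run:
```python
from h import *
print(pose()[0],arm.read_state()["gripper_width"],arm.read_state()["joints"].round(2))
s=arm.get_image("side");crop(s,(280,310),140,110,5,"g2.png")
plan([504.2,383.5,122],.64+1.571)
```

```text
[504.09151568 382.04737316 196.93267301] 42.85050827995271 [ 0.9   0.49 -0.11 -0.   -0.97  1.31]
crop origin 210 255 scale 5
[ 0.011 -0.015  0.753] [ 0.001  0.004 -0.003] 1.5
```

View pics/g2.png

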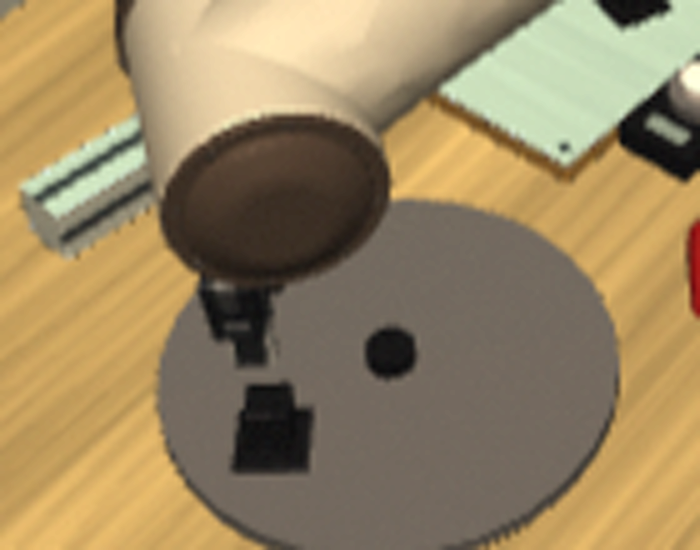

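Request:
apply_moves(increments=[[[0.01,-0.01,0.35,0,0,0,0],[0.01,-0.01,0.6,0,0,0,0],[0.01,-0.01,0.72,0,0,0,0],[0.01,-0.01,0.76,0,0,0,0],[0.01,-0.01,0.76,0,0,0,0],[0.01,-0.01,0.76,0,0,0,0],[0.01,-0.01,0.76,0,0,0,0]]])

```text
clock: 39.6
position: [504.9, 385.5, 123.5]
ee_rot: [0.949, 0.315, 0.001, -0.001]
contact_force: [-0.3, 0.6, 0.4]
gripper_width: 42.8
```

Run:
```python
from h import *
plan([504.2,383.5,122.5],.64+1.571)
```

```text
[-0.018  0.012  0.01 ] [-0.001 -0.005  0.   ] 0.0
```

Request:
apply_moves(increments=[[[-0.015,0.01,0.01,0,0,0,0],[-0.015,0.01,0.01,0,0,0,-0.3],[-0.015,0.01,0.01,0,0,0,-0.4],[-0.015,0.01,0.01,0,0,0,-0.5],[-0.015,0.01,0.01,0,0,0,-1],[-0.015,0.01,0.01,0,0,0,-1],[-0.015,0.01,0.01,0,0,0,-1],[-0.015,0.01,0.01,0,0,0,-1]]])

```text
clock: 40.4
position: [504.0, 383.6, 121.5]
ee_rot: [0.949, 0.315, 0.0, -0.0]
contact_force: [-0.4, -0.4, 4.3]
gripper_width: 22.9
```

Request:
apply_moves(increments=[[[0,0,-0.1,0,0,0,-1],[0,0,-0.3,0,0,0,-1],[0,0,-0.6,0,0,0,-1],[0,0,-0.8,0,0,0,-1],[0,0,-0.8,0,0,0,-1]]])

```text
clock: 40.9
position: [504.8, 384.4, 204.7]
ee_rot: [0.949, 0.315, 0.003, -0.002]
contact_force: [0.6, -0.2, -0.6]
gripper_width: 22.6
```

Run:
```python
from h import *
print(pose()[0],arm.read_state()["gripper_width"])
s=arm.get_image("side");crop(s,(280,310),140,110,5,"g3.png")
plan([562,45,190])
```

```text
[504.7698695  384.39555301 204.68448257] 22.63286044072391
crop origin 210 255 scale 5
[-0.39   0.766  0.029] [-0.002 -0.006 -0.   ] 1.7
[-0.389  0.766  0.031] [0. 0. 0.] 1.7
[-0.389  0.766  0.031] [0. 0. 0.] 1.7
[-0.389  0.766  0.031] [0. 0. 0.] 1.7
```

View pics/g3.png

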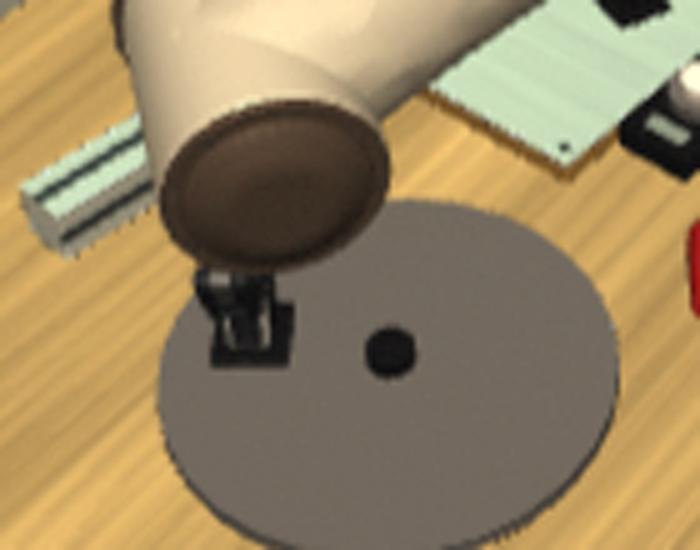

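Last cap held (crop (253,335)); only the spacer left on the platter. Carry to (562,45).

Request:
apply_moves(increments=[[[-0.1,0.19,0.01,0,0,0,-1],[-0.2,0.4,0.02,0,0,0,-1],[-0.3,0.58,0.02,0,0,0,-1],[-0.39,0.765,0.03,0,0,0,-1]]])

```text
clock: 41.35
position: [518.0, 296.6, 197.0]
ee_rot: [0.949, 0.314, -0.001, 0.0]
contact_force: [-0.8, 0.7, -0.1]
gripper_width: 22.8
```

Request:
apply_moves(increments=[[[-0.1,0.19,0.01,0,0,0,-1],[-0.2,0.4,0.02,0,0,0,-1],[-0.3,0.58,0.02,0,0,0,-1],[-0.39,0.765,0.03,0,0,0,-1]]])

```text
clock: 41.75
position: [532.5, 212.0, 194.6]
ee_rot: [0.949, 0.314, -0.0, 0.0]
contact_force: [-0.1, -0.5, -0.9]
gripper_width: 22.9
```

Request:
apply_moves(increments=[[[-0.1,0.19,0.01,0,0,0,-1],[-0.2,0.4,0.02,0,0,0,-1],[-0.3,0.58,0.02,0,0,0,-1],[-0.39,0.765,0.03,0,0,0,-1]]])

```text
clock: 42.15
position: [546.8, 127.4, 191.7]
ee_rot: [0.949, 0.314, -0.0, 0.0]
contact_force: [0.5, 0.7, 0.1]
gripper_width: 22.9
```

Request:
apply_moves(increments=[[[-0.1,0.19,0.01,0,0,0,-1],[-0.2,0.4,0.02,0,0,0,-1],[-0.3,0.58,0.02,0,0,0,-1],[-0.39,0.765,0.03,0,0,0,-1],[-0.39,0.765,0.03,0,0,0,-1],[-0.39,0.765,0.03,0,0,0,-1]]])

```text
clock: 42.75
position: [561.2, 43.8, 188.7]
ee_rot: [0.949, 0.314, -0.0, -0.0]
contact_force: [-0.3, 0.3, 0.0]
gripper_width: 22.9
```

Run:
```python
from h import *
print(pose()[0],arm.read_state()["gripper_width"],arm.read_state()["joints"].round(2))
s=arm.get_image("side");crop(s,(310,245),120,100,6,"g4.png")
plan([562,45,115])
```

```text
[561.15917859  43.83728415 188.66111722] 22.920236127566177 [ 0.37  0.39 -0.3  -0.   -0.88  1.84]
crop origin 250 195 scale 6
[0.01  0.    0.738] [-0.     0.001  0.   ] 1.5
```

View pics/g4.png

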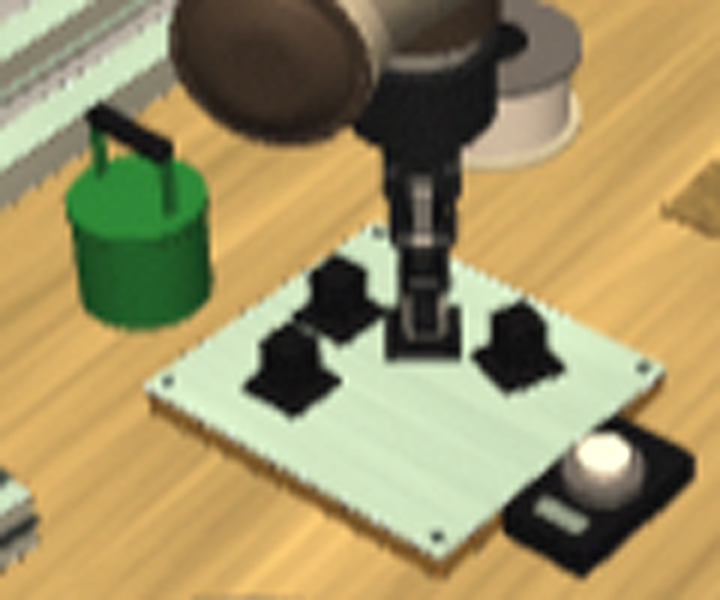

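The first cap was knocked from crop (387,290) to (340,300): still on the plate, between. The target spot is still free. Lower.

Request:
apply_moves(increments=[[[0.01,0,0.3,0,0,0,-1],[0.01,0,0.55,0,0,0,-1],[0.01,0,0.7,0,0,0,-1],[0.01,0,0.76,0,0,0,-1],[0.01,0,0.76,0,0,0,-1],[0.01,0,0.76,0,0,0,-1],[0.01,0,0.76,0,0,0,-1]]])

```text
clock: 43.5
position: [562.9, 45.8, 114.1]
ee_rot: [0.949, 0.315, 0.001, 0.0]
contact_force: [0.4, 0.2, -0.8]
gripper_width: 22.6
```

Request:
apply_moves(increments=[[[0,0,0.01,0,0,0,-1],[0,0,0.02,0,0,0,-1],[0,0,0.03,0,0,0,-1],[0,0,0.03,0,0,0,-1]]])

```text
clock: 43.9
position: [562.2, 45.3, 109.9]
ee_rot: [0.949, 0.315, -0.0, -0.0]
contact_force: [-0.4, 0.3, -0.3]
gripper_width: 23.0
```

Request:
apply_moves(increments=[[[0,0,0.01,0,0,0,-1],[0,0,0.015,0,0,0,-1],[0,0,0.02,0,0,0,-1],[0,0,0.02,0,0,0,-1]]])

```text
clock: 44.3
position: [562.3, 45.4, 108.5]
ee_rot: [0.949, 0.315, 0.0, 0.0]
contact_force: [-0.8, 0.7, 4.4]
gripper_width: 22.9
```

Request:
apply_moves(increments=[[[0,0,0,0,0,0,0],[0,0,0,0,0,0,0],[0,0,0,0,0,0,0],[0,0,-0.2,0,0,0,0],[0,0,-0.5,0,0,0,0],[0,0,-0.9,0,0,0,0],[0,0,-0.9,0,0,0,0]]])

```text
clock: 45.0
position: [565.2, 46.1, 203.6]
ee_rot: [0.949, 0.315, 0.006, 0.001]
contact_force: [0.5, 0.8, -0.3]
gripper_width: 42.4
```

Run:
```python
from h import *
print(pose()[0],arm.read_state()["gripper_width"])
p=arm.get_image("top");crop(p,(300,235),130,110,6,"h0.png")
s=arm.get_image("side");crop(s,(310,245),120,100,6,"h1.png")
plan([468,9.5,200])
```

```text
[565.2358174   46.10994361 203.64517361] 42.3540633333992
crop origin 235 180 scale 6
crop origin 250 195 scale 6
[-0.973 -0.275 -0.013] [ 0.001 -0.005  0.   ] 2.0
```

View pics/h1.png

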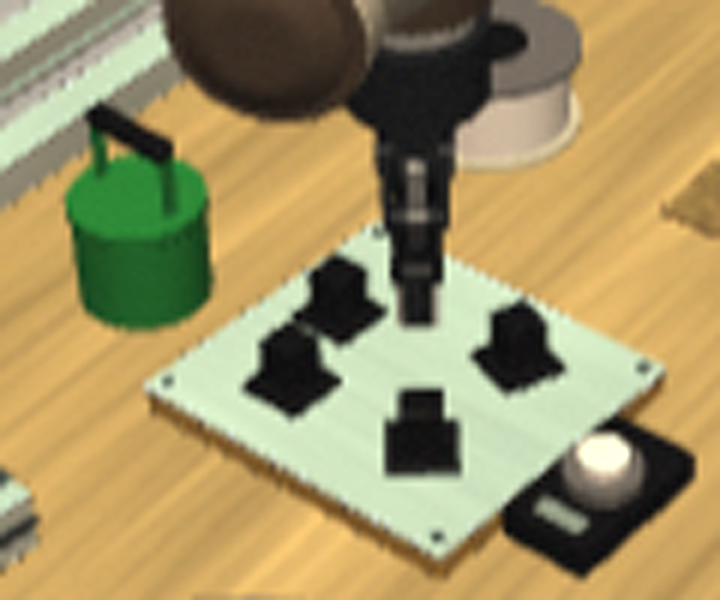

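View pics/h0.png

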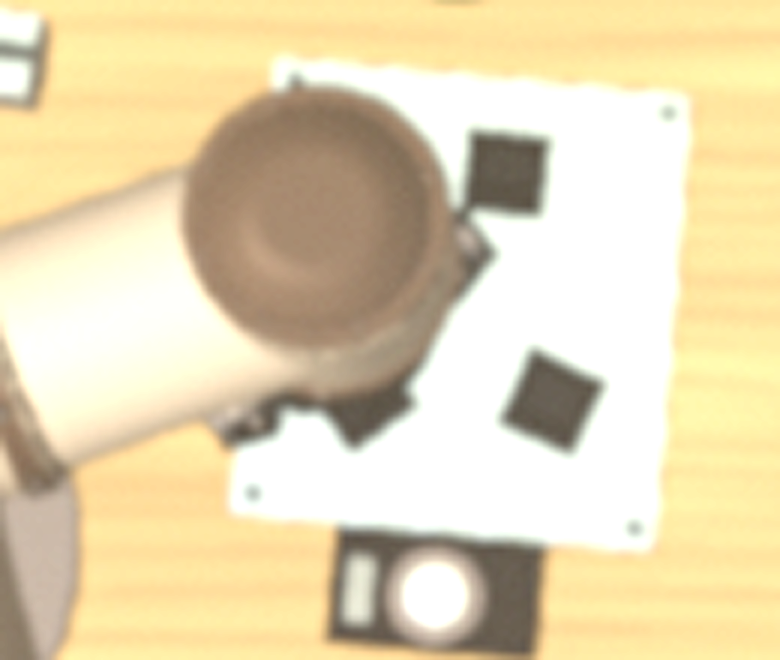

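All four caps on the plate upright. Move to the button, fingers shut.

Request:
apply_moves(increments=[[[-0.5,-0.14,0,0,0,0,-1],[-0.975,-0.275,0,0,0,0,-1],[-0.975,-0.275,0,0,0,0,-1],[-0.975,-0.275,0,0,0,0,-1],[-0.975,-0.275,0,0,0,0,-1]]])

```text
clock: 45.6
position: [468.5, 9.5, 197.8]
ee_rot: [0.949, 0.315, 0.0, 0.0]
contact_force: [0.8, 0.1, -0.1]
gripper_width: 0.3
```

Run:
```python
from h import *
print(pose()[0],arm.read_state()["gripper_width"])
p=arm.get_image("top");crop(p,(300,235),130,110,6,"i0.png")
print([ (round(o["conf"],2),np.round(at_z(p,o["at"],22)[0],0)) for o in arm.mark_of("cap1",p)])
plan([468,9.5,122])
```

```text
[468.45339141   9.46818107 197.7937176 ] 0.3330929929817637
crop origin 235 180 scale 6
[(0.67, array([667., -23.,  22.])), (0.66, array([564., -50.,  22.])), (0.6, array([646.,  53.,  22.])), (0.51, array([569.,  45.,  22.]))]
[-0.007 -0.003  0.758] [ 0. -0.  0.] 1.5
```

View pics/i0.png

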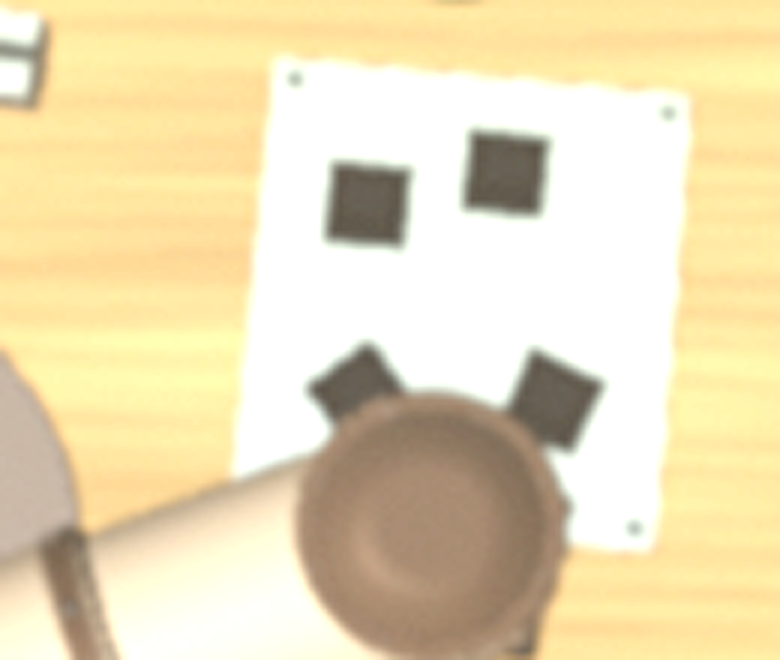

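All four caps separate and flat on the plate (crop (368,203), (507,172), (358,385), (556,400)). Press.

Request:
apply_moves(increments=[[[0,0,0.3,0,0,0,-1],[0,0,0.55,0,0,0,-1],[0,0,0.7,0,0,0,-1],[0,0,0.76,0,0,0,-1],[0,0,0.76,0,0,0,-1],[0,0,0.76,0,0,0,-1]]])

```text
clock: 46.3
position: [468.5, 9.5, 122.5]
ee_rot: [0.949, 0.315, 0.001, 0.0]
contact_force: [-0.2, 0.4, 0.6]
gripper_width: 0.1
```

Request:
apply_moves(increments=[[[0,0,0.02,0,0,0,-1],[0,0,0.04,0,0,0,-1],[0,0,0.06,0,0,0,-1],[0,0,0.08,0,0,0,-1],[0,0,0.1,0,0,0,-1],[0,0,0.1,0,0,0,-1]]])

```text
clock: 46.9
position: [467.9, 9.3, 112.2]
ee_rot: [0.949, 0.315, 0.0, 0.0]
contact_force: [-0.1, -0.1, 4.5]
gripper_width: -0.2
```

Request:
apply_moves(increments=[[[0,0,0.01,0,0,0,-1],[0,0,0.02,0,0,0,-1],[0,0,0.03,0,0,0,-1],[0,0,0.03,0,0,0,-1]]])

```text
clock: 47.3
position: [468.0, 9.3, 110.5]
ee_rot: [0.949, 0.315, 0.0, 0.0]
contact_force: [-3.5, 1.7, 15.4]
gripper_width: 0.2
```

Request:
apply_moves(increments=[[[0,0,0.01,0,0,0,-1],[0,0,0.01,0,0,0,-1]]])

```text
clock: 47.5
position: [468.0, 9.3, 110.4]
ee_rot: [0.949, 0.315, 0.0, 0.0]
contact_force: [-6.5, 1.0, 24.0]
gripper_width: 0.2
```

Request:
apply_moves(increments=[[[0,0,-0.1,0,0,0,-1],[0,0,-0.4,0,0,0,-1],[0,0,-0.9,0,0,0,-1],[0,0,-1,0,0,0,-1]]])

```text
clock: 47.9
position: [469.8, 9.7, 212.5]
ee_rot: [0.949, 0.315, 0.005, 0.0]
contact_force: [-0.5, 0.4, 0.8]
gripper_width: 0.1
```

Request:
apply_moves(increments=[[[0.3,0.3,-0.5,0,0,0,-1],[0.5,0.8,-0.8,0,0,0,-1],[0.5,0.8,-0.8,0,0,0,-1],[0.5,0.8,-0.8,0,0,0,-1],[0.5,0.8,-0.8,0,0,0,-1]]])

```text
clock: 48.4
position: [554.8, -25.3, 286.5]
ee_rot: [0.949, 0.314, -0.001, -0.001]
contact_force: [-0.1, -0.5, -0.5]
gripper_width: 0.0
```

Run:
```python
from h import *
print(pose()[0],arm.read_state()["contact_force"])
p=arm.get_image("top");s=arm.get_image("side")
cv2.imwrite("pics/j0.png",cv2.convertScaleAbs(p["img"][:,:,::-1],alpha=1.5));cv2.imwrite("pics/j1.png",cv2.convertScaleAbs(s["img"][:,:,::-1],alpha=1.5))
```

```text
[554.80803081 -25.26434917 286.5070554 ] [-0.10185992 -0.49420383 -0.49502027]
```

View pics/j0.png

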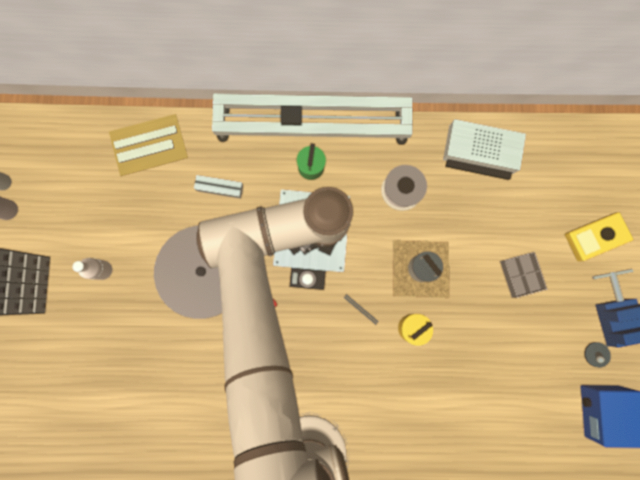

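View pics/j1.png

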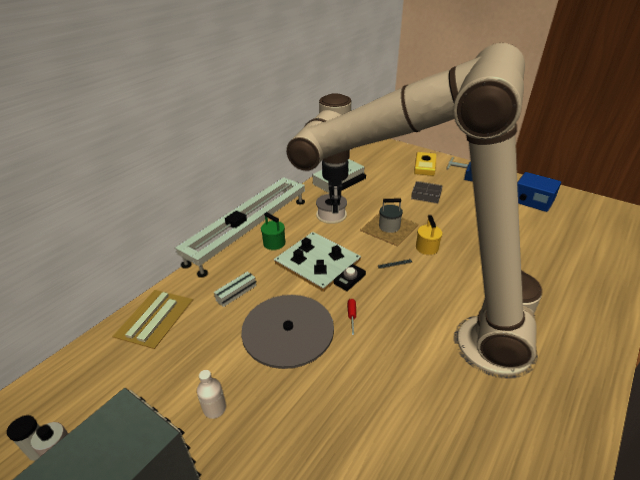

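Final views: four caps on the plate, spacer alone on the platter (top (201,271)), canister on the mat (top (426,266)), bystanders in place, button up, robot clear.

```bash
python3 -c "
from bench import arm
print(arm.job_done())"
```

```text
the job is handed in; nothing more can be done
None
```

The job is done and handed in at about 48 s of the 208 s allowed.

- **Button:** I pressed it before anything else and again after loading. Both times it bottomed out at about 24 N and was let up.
- **Canister:** I lifted the steel canister by its handle and stood it on the mat. I released it at (503, −317); I measured the mat centre at (502, −316).
- **End caps:** only four were present. I moved all four from the turntable to the plate, each lowered until it touched.
- **Spacer:** it stayed at the middle of the platter.

**Disturbance:** after I had placed it, the first cap was knocked a couple of centimetres sideways. It stayed upright on the plate, clear of the others, so I left it there.

**Last checks:** the final pictures show the four caps upright and separate on the plate. The canister is on the mat, the button is up, the robot is clear of everything and the bystanders look unmoved. In the last top view the arm hid part of the plate, so that check rests on the side view and the top view taken just before the second press. One rough reading of the mat centre from the side camera came out about 7 mm off in y. The canister hid one of the mat's corners in that view, so I went with the top camera's reading.

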